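Lock the spare grinding wheels into their rack

ROBOT

A 7-joint arm with a two-finger parallel gripper is mounted at the origin on the work surface. World frame = base frame: x ahead of the robot, y to its left, z up, the work surface at z = 0. Lengths are in m, angles in rad, forces in N, time in s.
With the tool pointing down it reaches from about 0.4 to 0.85 m from the base axis. Payload 4.5 kg.
Tool frame: the origin (TCP) lies between the finger pads; the fingertips stand 19 mm ahead of it and the grasp point (between the pads) is the TCP (r.tips_ahead is the distance from the TCP to the fingertips, in m); z points along the fingers, y is the line along which they close (so a half turn about z gives the same grasp; the last joint's range is limited). The gripper opens to 88 mm and grips with 3 to 60 N. Pads are 18 mm wide; open, the fingers measure 123 mm over their backs; the gripper's body (75 mm by 187 mm) begins 45 mm behind the grasp point.
Start: joints at [-1.167, 0.689, -0.195, 1.565, 0.157, 0.902, -0.215], TCP at [0.226, 0.583, 0.258] pointing down, gripper open.
Joint ranges: [-3.01, 3.01], [-0.46, 2.08], [-1.47, 1.51], [0.13, 2.56], [-1, 4.14], [0.04, 2.09], [-2.66, 2.66]. Speed limits (rad/s): [2.57, 2.57, 3.14, 3.14, 3.14, 3.14, 3.14].

INTERFACE

Orientations are given as a unit quaternion [x, y, z, w].
In Python, from plant import r, cams, models gives the robot as it stands. The module is installed in compiled form; this text tells all that it offers.
- The arm moves only by the tool jog_arm, never from a script. Its arguments are lists of equal length, an entry for each row: "turn": the turn, a rotation vector about the tool's x, y, z in rad, a list of three; "translation": the shift along the tool's x, y, z in m, a list of three; "grip": the closure, from 0 (fully open) to 1 (shut). In form: {"turn": [[ax, ay, az], ...], "translation": [[tx, ty, tz], ...], "grip": [grip, ...]}. A call has 1 to 20 rows; each row is the pose to reach, as a shift and turn from the pose commanded when the call began, along the tool's axes at that moment; what a row does not reach only later rows make up. A row lasts 1/8 s, in which the tool goes at most 62.5 mm and 10.7 degrees, less where a joint would pass 70% of its speed; a pose out of reach is approached as far as the arm can. A call with a gripper value outside its range is refused whole. The fingers move at their own pace and stop on an object; "force" is the grip in N (left out, the last holds). Time passes only in rows, so rows that repeat a pose let the fingers close. It gives the time, the measured TCP pose, the force, the opening and the grip force at its end, in the units of the state.
- r.get_state(): the state, without advancing time (a new reading comes with each control period).
- cams.snapshot(name): name is "scene" or "top" or "wrist"; returns the picture (480x640x3 uint8, red, green, blue); there is no depth.
- cams.camera_params(name): a dict with "fx", "fy", "cx", "cy" (pixels), "eye" and "orientation" of the camera in the world. Camera axes: x right, y up, looking along -z (the intrinsics and any distortion apply to the point x, -y, -z); pixel columns grow to the right and rows downward; lengths in m; the calibration is good to about 2 mm. A picture is of the moment at which its call begins: read the wrist's pose just before it. camera_params takes no time and is no camera call; for the wrist camera it gives the pose at the moment of the call.
- r.finish_job(): hands the job in; it is judged then, once.
Trained networks look in the newest picture that a camera, given by its name, has taken for a name from the list of things; names that differ only in an ending like _2 or _b are one class to them, and where a whole thing is asked for, a point or a joint stands for the part that bears it (a point fixed in the world has none). Each returns a list of dicts, best first, with "p" (0 to 1); they miss things now and then, are a little off and sometimes report something else, mostly with a low value. They report only what shows in the picture. A call takes as long as a camera call. They do not tell look-alikes from the thing itself.
- models.find_in(camera, name): "position" ([x, y, z] in m, in world coordinates, good to about 4 mm: the middle of the surface that is visible of it).
- models.masks_of(camera, name): "pixels" (480x640 bool, what is visible of it).
- models.place_of(camera, name): "position" ([x, y, z] in m, in world coordinates, good to about 4 mm: a listed point, or the origin of a listed thing).
The state is a dict: "clock": time; "q": joint angles; "qd": joint speeds; "joint_torque": joint torques, N m; "tool_pos": TCP position; "eef_rot": TCP orientation; "contact_force": force on the tool from outside, world axes, zero at the start; "moment": the same for the moment, N m; "opening": opening from 0.0 (shut) to 1.0 (fully open); "finger_force": force on a finger pad.
Only numpy, scipy, OpenCV 4.12 (cv2) and the standard library are available. Lean on these libraries where they do the work, as an engineer would, in place of code of your own. Each camera call takes 0.05 s, during which the arm holds its last target. There are 200 camera calls.

TASK

Put the spare grinding wheels away: swing the rack's keeper up out of the way, and stand every wheel from the tote on edge in a bay of its own in the rack, lowering each one gently because they are brittle. Then slide the retaining bar in from the keeper side, through the one cheek, all the wheels and the other cheek, until its collar is home against the cheek, and swing the keeper down behind the collar until it rests in its catch. Leave the wax jar, the bowl and the drill chuck where they are.

Things in the scene. Friction and masses are not known exactly. Their poses are not given: they have to be found in the camera images.
- rack: Fixed wheel rack, 136 x 168 x 104 mm (its x, y, z); origin at the centre of its underside, +y towards the keeper side. Three bays between two upright cheeks 12 mm thick (outer faces at y = +-84 mm) that have 19 mm bores on one line along y, 80 mm up at x = 0. Each bay is a slot 26 mm wide between blocks 50 mm high, with a V cradle that holds a wheel on edge, centred on the line of the bores.
- bay0 (a point): Where the centre of a wheel standing in the bay nearest the keeper comes to lie (80 mm up, rack y = +45 mm); axes as the rack's, the wheel's axis goes along y
- bay1 (a point): The same for the middle bay (rack y = 0)
- bay2 (a point): The same for the bay farthest from the keeper (rack y = -45 mm)
- near_bore (a point): Centre of the 19 mm bore on the outer face of the keeper-side (+y) cheek, where the bar enters; axes as the rack's, the bar goes in along -y
- far_bore (a point): Centre of the 19 mm bore on the outer face of the other cheek (168 mm from near_bore), where the bar's nose comes out
- wheel0: Grey-white grinding wheel, 125 mm across, 20 mm thick, with a plain 32 mm bore, about 0.5 kg, brittle; y along its axis, origin on its rim, midway across its thickness (at the bottom as it starts, on edge in a slot of the tote; it turns with the wheel). Sometimes absent.
- wheel0_centre (a point): Centre of wheel0, in the middle of its bore; y along its axis
- wheel1: Another such wheel. Sometimes absent.
- wheel1_centre (a point): Centre of wheel1, in the middle of its bore; y along its axis
- wheel2: Another such wheel. Sometimes absent.
- wheel2_centre (a point): Centre of wheel2, in the middle of its bore; y along its axis
- tote: Fixed wooden tote on the bench, 130 x 170 x 40 mm, with three slots 60 mm apart along its y in which wheels stand on edge across it, centres 71 mm above the bench (tops 134 mm up); origin at the centre of its underside
- bar: Retaining bar, 268 mm long, 0.17 kg, lying on the bench. 16 mm rod, tapered nose (7 mm tip, full size after 14 mm), collar 34 mm across, square grip 34 x 34 mm. Origin on the axis at the collar's face towards the nose, +y towards the grip: collar 0 to 6 mm, bare rod to 26, grip 26 to 86, nose tip -182. Lying, the nose droops about 3 degrees. Home, its origin is at near_bore, y along the rack's y.
- bar_grip (a point): Middle of the bar's wooden grip (y = 56 mm on the bar)
- bar_nose (a point): Tip of the bar's nose (y = -182 mm on the bar)
- keeper (a joint): Keeper: steel arm (18 mm high, 5 mm thick) on a pivot, in a plane 12 mm outside the +y cheek. 0 = level in the catch (as it starts), its edge 10 mm above the bar's axis, shutting the collar in; grows as it swings up and towards the rack's -x, to 2.3 rad. Let go, it drops into the catch from below 0.7 and stays open above 1.3. It bars the collar below 0.2; above 1.8 it is clear of a hand at the bar.
- keeper_pivot (a point): Point on the keeper's pivot axis (which runs along the rack's y) in the arm's plane, 12 mm out from the cheek: rack x = -55 mm, 99 mm above the bench
- wax_jar: Glass jar of wax, 68 mm across, 85 mm high, a bystander; origin at the centre of its underside
- bowl: Turned dark wooden bowl, 130 mm across, 55 mm high, a bystander; origin at the centre of its underside
- catch (a point): Where the closed keeper rests: a steel shelf with an outer lip on the outside of the +y cheek at rack x = 36 mm; it reaches 21 mm out from the cheek, and its lip is 104 mm above the bench
- drill_chuck: Steel keyed drill chuck standing nose up on the bench, 48 mm across, 75 mm high, a bystander; origin at the centre of its underside
- keeper_grip (a point): Middle of the keeper's black plastic grip at the arm's free end, 34 mm along the arm, 16 mm thick across it (along the rack's y), 22 mm high, 150 mm from the pivot, in the arm's plane; with the keeper at angle a it is at rack x = -55 + 150 cos(a) mm, 99 + 150 sin(a) mm up (closed, it stands out 10 mm past the cheek's edge). The axes turn with the arm.
Not all that is in view belongs to the job. Leave any green or purple look-alike of the wheel0 alone.

How it is judged:
By the outcome, as a careful person would: the job done as asked, in the order asked, and still so for the second after the job is handed in, with the robot touching nothing.
Of wheel0, wheel1, wheel2 only 2 to 3 are there at a start; the rules pass over those that are not, and their reading is None.
At some moment in a run one of bar may be knocked a few centimetres aside while the robot is not near it.
It also fails if it takes over 208 s, if anything falls off the work surface, if the arm or the gripper's body presses on something with over 40 N, if the wrist force passes 120 N, or if a joint passes its speed limit or range.

## Working session

There is one attempt and no reset: what is moved stays moved. The work goes in short steps, Python scripts to look and compute and a tool call to move; the robot and the scene stay as the last step left them, time stands still between calls to the robot, and variables do not carry over. Pictures are saved under pics/ and viewed, at most 14 in all, crops included, and the job is handed in when it is done.

Besides the shell and the picture viewer there is one more tool, called after "Emit:" as name(argument=value, ...), one argument or row to a line, values as JSON. jog_arm: Moves the arm, as the interface text tells. Its arguments: {"type":"object","properties":{"turn":{"type":"array"},"translation":{"type":"array"},"grip":{"type":"array"},"force":{"type":"number"}},"required":["turn","translation","grip"]}

```bash
mkdir -p pics; cat > h.py <<'E'
from plant import r,cams,models
import numpy as np,cv2
from scipy.spatial.transform import Rotation as R
np.set_printoptions(precision=4,suppress=True)
def snap(c,f=None):
    im=cams.snapshot(c)
    if f: cv2.imwrite('pics/'+f,im[:,:,::-1])
    return im
def st():
    s=r.get_state(); print('t',s['clock'],'p',np.array(s['tool_pos']),'q',np.array(s['eef_rot']),'F',np.array(s['contact_force']),'open',s['opening'],s['finger_force'],'J',np.array(s['q'])); return s
def rel(pos,rot=None):
    "target TCP pose -> translation, turn in present tool axes"
    s=r.get_state(); R0=R.from_quat(s['eef_rot'])
    t=R0.inv().apply(np.array(pos)-s['tool_pos'])
    w=(R0.inv()*rot).as_rotvec() if rot is not None else np.zeros(3)
    print('T',t,'W',w); return t,w
E
python3 - <<'E'
from h import *
st()
for c in ('scene','top'):
    snap(c,c+'0.png')
    for n in ['rack','near_bore','far_bore','bay0','tote','wheel0','wheel0_centre','bar','bar_grip','bar_nose','keeper_grip','keeper_pivot','catch','wax_jar','bowl','drill_chuck']:
        print(c,n,[(round(d['p'],2),np.round(d['position'],3).tolist()) for d in models.place_of(c,n)])
E
```

```text
t 0.0 p [0.2257 0.5822 0.2569] q [ 0.1838  0.983  -0.0009 -0.0001] F [-0.1927 -0.1193  0.5384] open 1.0009275522473104 0.0 J [-1.1672  0.69   -0.1945  1.5664  0.1573  0.9025 -0.2151]
scene rack [(0.84, [0.589, -0.052, -0.0]), (0.51, [0.573, -0.132, 0.078]), (0.24, [0.581, -0.1, 0.082])]
scene near_bore [(0.78, [0.602, 0.03, 0.076]), (0.74, [0.583, -0.053, 0.081]), (0.67, [0.688, 0.03, 0.099])]
scene far_bore [(0.67, [0.576, -0.132, 0.079])]
scene bay0 [(0.83, [0.585, -0.051, 0.078]), (0.82, [0.59, -0.002, 0.077]), (0.64, [0.58, -0.1, 0.08])]
scene tote [(0.89, [0.475, 0.251, -0.002])]
scene wheel0 [(0.8, [0.624, 0.454, -0.006]), (0.74, [0.368, 0.048, -0.001]), (0.71, [0.45, 0.194, 0.008]), (0.67, [0.475, 0.249, 0.011]), (0.65, [0.385, 0.462, 0.0]), (0.57, [0.289, 0.238, -0.003])]
scene wheel0_centre [(0.95, [0.37, 0.047, 0.067]), (0.91, [0.457, 0.196, 0.069]), (0.72, [0.383, 0.461, 0.062]), (0.62, [0.29, 0.241, 0.062]), (0.55, [0.625, 0.457, 0.06])]
scene bar [(0.7, [0.457, -0.361, 0.015])]
scene bar_grip [(0.81, [0.448, -0.305, 0.013]), (0.73, [0.475, 0.248, 0.002])]
scene bar_nose 
[... 1033 characters left out ...]
453, 0.194, 0.07]), (0.79, [0.622, 0.457, 0.062]), (0.66, [0.288, 0.238, 0.06]), (0.39, [0.686, 0.281, 0.002])]
top bar [(0.83, [0.454, -0.356, 0.018]), (0.71, [0.693, 0.032, 0.1])]
top bar_grip [(0.61, [0.446, -0.305, 0.019]), (0.6, [0.474, 0.252, 0.069]), (0.36, [0.452, -0.359, 0.016])]
top bar_nose [(0.8, [0.477, -0.538, 0.018]), (0.58, [0.584, -0.052, -0.002]), (0.39, [0.577, -0.096, 0.081])]
top keeper_grip [(0.62, [0.692, 0.03, 0.099])]
top keeper_pivot [(0.89, [0.542, 0.049, 0.095])]
top catch [(0.6, [0.63, 0.041, 0.087]), (0.43, [0.456, 0.194, 0.012])]
top wax_jar [(0.95, [0.69, -0.382, 0.001])]
top bowl [(0.76, [0.687, 0.279, 0.002])]
top drill_chuck [(0.73, [0.383, -0.11, -0.002])]
```

View pics/scene0.png

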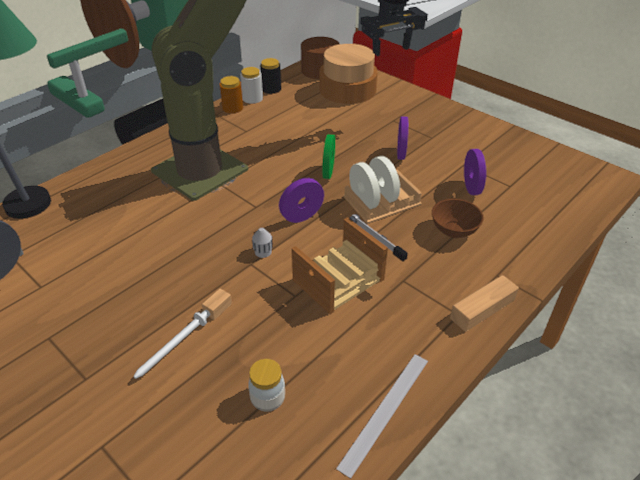

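View pics/top0.png

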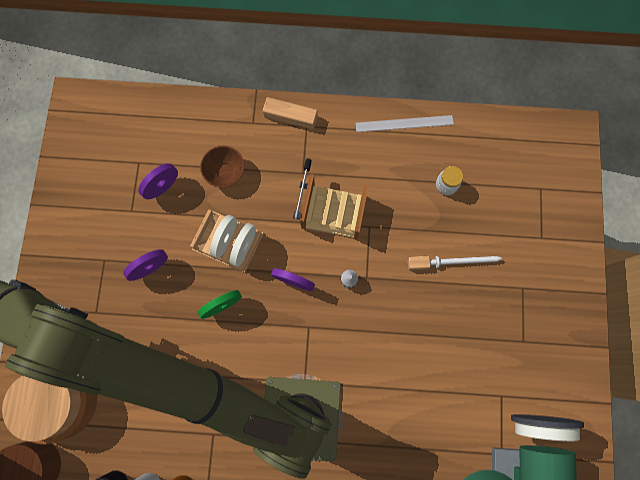

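Two grey-white wheels stand in the tote (scene px ≈(365,187) and (385,180); top px ≈(222,237) and (243,245)). The tote's third slot is empty. The purple wheels (scene (302,200), (403,138), (475,172)) and the green one (330,155) are look-alikes outside the tote. I'll confirm with one crop and fit the rack and tote poses.

```bash
cat >> h.py <<'E'
def fit(pts_local, pts_world):
    a=np.array(pts_local,float);b=np.array(pts_world,float)
    A=a-a.mean(0);B=b-b.mean(0)
    th=np.arctan2((A[:,0]*B[:,1]-A[:,1]*B[:,0]).sum(),(A[:,0]*B[:,0]+A[:,1]*B[:,1]).sum())
    Q=R.from_euler('z',th); o=b.mean(0)-Q.apply(a.mean(0))
    return th,o,np.linalg.norm(Q.apply(a)+o-b,axis=1)
def down(ydir_yaw, near=True):
    "tool pointing down, tool y along world direction yaw (or opposite), nearest the present pose"
    R0=R.from_quat(r.get_state()['eef_rot']);best=None
    for k in (0,np.pi):
        y=np.array([np.cos(ydir_yaw+k),np.sin(ydir_yaw+k),0]);z=np.array([0,0,-1.])
        Q=R.from_matrix(np.c_[np.cross(y,z),y,z])
        if best is None or (R0.inv()*Q).magnitude()<(R0.inv()*best).magnitude(): best=Q
    return best
E
python3 - <<'E'
from h import *
L=dict(nb=(0,.084,.08),fb=(0,-.084,.08),b0=(0,.045,.08),b1=(0,0,.08),b2=(0,-.045,.08),kg=(.095,.096,.099),kp=(-.055,.096,.099),o=(0,0,0))
W=[('nb',(.602,.030,.076)),('nb',(.598,.033,.081)),('fb',(.576,-.132,.079)),('fb',(.575,-.141,.083)),('b0',(.59,-.002,.077)),('b0',(.594,-.009,.078)),('b1',(.585,-.051,.078)),('b1',(.588,-.051,.084)),('b2',(.58,-.1,.08)),('b2',(.581,-.097,.081)),('kg',(.69,.029,.1)),('kg',(.692,.03,.099)),('kp',(.544,.047,.098)),('kp',(.542,.049,.095)),('o',(.589,-.052,0)),('o',(.585,-.052,0))]
th,o,e=fit([L[k] for k,_ in W],[w for _,w in W]); print('rack',th,o,e)
Q=R.from_euler('z',th)
kg=o+Q.apply([.095,.096,.099]);print('kg',kg)
rel(kg+[0,0,.10],down(th+np.pi/2))
im=cv2.imread('pics/scene0.png')[110:260,270:500]; cv2.imwrite('pics/crop0.png',cv2.resize(im,None,fx=3.4,fy=3.4,interpolation=cv2.INTER_CUBIC))
E
```

```text
rack -0.1277945753230893 [ 0.5864 -0.0525 -0.0004] [0.0061 0.0027 0.0038 0.0063 0.0067 0.0027 0.0026 0.0049 0.003  0.0015
 0.0036 0.0012 0.0028 0.0042 0.0027 0.0016]
kg [0.6929 0.0306 0.0986]
T [-0.635  -0.3461  0.0591] W [ 0.0001 -0.     -0.2419]
```

View pics/crop0.png

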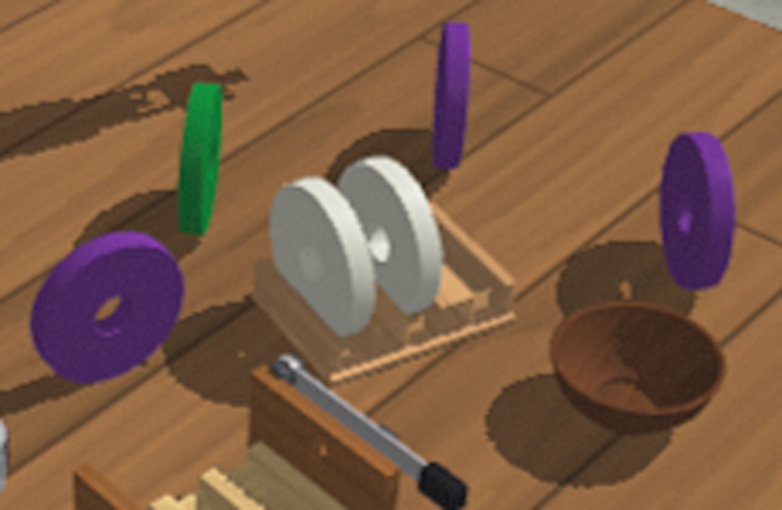

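The crop confirms it: the two grey-white wheels in the tote are the ones, in its two slots on the rack side, and the other four are purple or green. Moving above the keeper's grip next.

Emit:
jog_arm(
  turn=[
    [0, 0, -0.242],
    [0, 0, -0.242],
    [0, 0, -0.242],
    [0, 0, -0.242],
    [0, 0, -0.242],
    [0, 0, -0.242],
    [0, 0, -0.242],
    [0, 0, -0.242],
    [0, 0, -0.242],
    [0, 0, -0.242],
    [0, 0, -0.242],
    [0, 0, -0.242],
    [0, 0, -0.242],
    [0, 0, -0.242],
    [0, 0, -0.242],
    [0, 0, -0.242],
  ],
  translation=[
    [-0.635, -0.346, 0.02],
    [-0.635, -0.346, 0.02],
    [-0.635, -0.346, 0.02],
    [-0.635, -0.346, 0.02],
    [-0.635, -0.346, 0.02],
    [-0.635, -0.346, 0.02],
    [-0.635, -0.346, 0.02],
    [-0.635, -0.346, 0.02],
    [-0.635, -0.346, 0.02],
    [-0.635, -0.346, 0.02],
    [-0.635, -0.346, 0.02],
    [-0.635, -0.346, 0.02],
    [-0.635, -0.346, 0.02],
    [-0.635, -0.346, 0.02],
    [-0.635, -0.346, 0.02],
    [-0.635, -0.346, 0.02],
  ],
  grip=[0.5, 0.5, 0.5, 0.5, 0.5, 0.5, 0.5, 0.5, 0.5, 0.5, 0.5, 0.5, 0.5, 0.5, 0.5, 0.5],
  force=12,
)

```text
clock: 3.7
tool_pos: [0.6925, 0.0321, 0.2381]
eef_rot: [0.063, 0.998, 0.0, -0.0]
contact_force: [-1.5, 0.1, -1.4]
opening: 0.498
finger_force: 0.0
```

```bash
python3 - <<'E'
from h import *
st()
snap('wrist','w1.png')
for n in ['near_bore','keeper_grip','keeper_pivot','bay0']:
    print(n,[(round(d['p'],2),np.round(d['position'],4).tolist()) for d in models.place_of('wrist',n)])
E
```

```text
t 3.7 p [0.6925 0.0321 0.2381] q [ 0.0628  0.998   0.0003 -0.    ] F [-1.4533  0.1043 -1.392 ] open 0.4975614863686763 0.0 J [ 0.048   0.8185 -0.3322  1.349   0.2826  1.0202  1.1108]
near_bore [(0.81, [0.599, 0.0292, 0.0789])]
keeper_grip [(0.77, [0.6968, 0.0363, 0.1004])]
keeper_pivot [(0.34, [0.58, -0.0506, 0.0798])]
bay0 [(0.79, [0.5791, -0.0974, 0.0809]), (0.6, [0.5879, -0.0084, 0.0763]), (0.58, [0.579, -0.0491, 0.0789])]
```

View pics/w1.png

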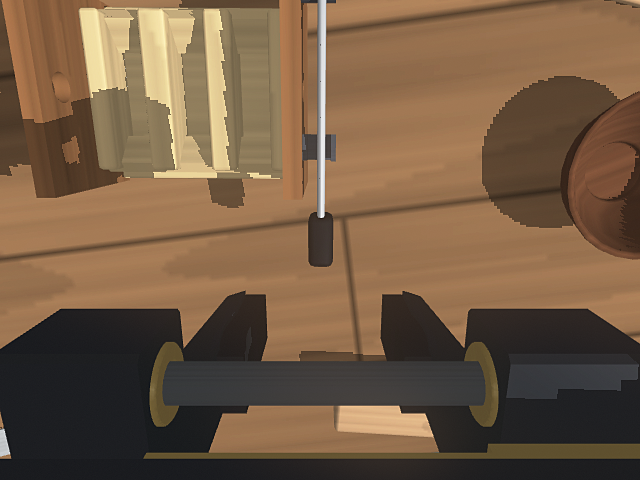

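The wrist view shows the keeper's black grip at px (320,240) between the fingers (266 and 382), with its arm vertical in the picture, so the yaw is right. Locating it from the pixel.

```bash
cat >> h.py <<'E'
def ray(c,u,v,z):
    p=cams.camera_params(c);e=np.array(p['eye']);o=np.array(p['orientation'])
    Q=R.from_quat(o) if o.size==4 else R.from_matrix(o.reshape(3,3))
    d=Q.apply([(u-p['cx'])/p['fx'],-(v-p['cy'])/p['fy'],-1.])
    return e+d*(z-e[2])/d[2]
def proj(c,X):
    p=cams.camera_params(c);e=np.array(p['eye']);o=np.array(p['orientation'])
    Q=R.from_quat(o) if o.size==4 else R.from_matrix(o.reshape(3,3))
    x=Q.inv().apply(np.array(X)-e);return np.array([p['cx']-p['fx']*x[...,0]/x[...,2],p['cy']+p['fy']*x[...,1]/x[...,2]]).T
E
python3 - <<'E'
from h import *
print(cams.camera_params('wrist'))
g=ray('wrist',320.5,239,.110);print('grip',g)
print('arm',ray('wrist',323,5,.108),ray('wrist',320.5,205,.108))
print('cheek top outer edge',ray('wrist',302,20,.104),ray('wrist',302,197,.104), 'cheek in',ray('wrist',281,20,.104),ray('wrist',282,197,.104))
g[2]=.099;rel(g,down(-.128+np.pi/2))
th=-.128
for a in np.linspace(0,2.15,13)[1:]:
    d=150*np.array([np.cos(a)-1,np.sin(a)]);print(np.round(a,2),np.round(d).tolist())
E
```

```text
{'fx': 413.91399806989364, 'fy': 413.91399806989364, 'cx': 323.5355836093533, 'cy': 246.4073428840967, 'eye': array([0.6267, 0.0398, 0.3646]), 'orientation': array([-0.1003, -0.0882,  0.6545,  0.7442])}
grip [0.6909 0.0296 0.11  ]
arm [0.5589 0.0482 0.108 ] [0.6697 0.0323 0.108 ]
cheek top outer edge [0.5639 0.0355 0.104 ] [0.6638 0.0213 0.104 ] cheek in [0.5624 0.0237 0.104 ] [0.6622 0.0087 0.104 ]
T [ 0.0017 -0.0015  0.1388] W [-0.      0.      0.0006]
0.18 [-2.0, 27.0]
0.36 [-10.0, 53.0]
0.54 [-21.0, 77.0]
0.72 [-37.0, 99.0]
0.9 [-56.0, 117.0]
1.08 [-79.0, 132.0]
1.25 [-103.0, 143.0]
1.43 [-129.0, 149.0]
1.61 [-156.0, 150.0]
1.79 [-183.0, 146.0]
1.97 [-208.0, 138.0]
2.15 [-232.0, 126.0]
```

Emit:
jog_arm(
  turn=[
    [0, 0, 0.012],
    [0, 0, 0.012],
    [0, 0, 0.012],
    [0, 0, 0.012],
    [0, 0, 0.012],
    [0, 0, 0.012],
    [0, 0, 0.012],
    [0, 0, 0.012],
    [0, 0, 0.012],
  ],
  translation=[
    [0.002, -0.001, 0.04],
    [0.002, -0.001, 0.08],
    [0.002, -0.001, 0.12],
    [0.002, -0.001, 0.138],
    [0.002, -0.001, 0.138],
    [0.002, -0.001, 0.138],
    [0.002, -0.001, 0.138],
    [0.002, -0.001, 0.138],
    [0.002, -0.001, 0.138],
  ],
  grip=[0.5, 0.5, 0.5, 0.5, 0.5, 1, 1, 1, 1],
  force=12,
)

```text
clock: 5.08
tool_pos: [0.6915, 0.0302, 0.1008]
eef_rot: [0.07, 0.998, 0.0, 0.001]
contact_force: [0.2, 0.2, 4.0]
opening: 0.18
finger_force: 12.0
```

Emit:
jog_arm(
  turn=[
    [0, 0, 0],
    [0, 0, 0],
    [0, 0, 0],
    [0, 0, 0],
    [0, 0, 0],
    [0, 0, 0],
    [0, 0, 0],
    [0, 0, 0],
    [0, 0, 0],
    [0, 0, 0],
    [0, 0, 0],
    [0, 0, 0],
    [0, 0, 0],
    [0, 0, 0],
    [0, 0, 0],
    [0, 0, 0],
  ],
  translation=[
    [0.002, 0, -0.027],
    [0.01, 0, -0.053],
    [0.021, 0, -0.077],
    [0.037, 0, -0.099],
    [0.056, 0, -0.117],
    [0.079, 0, -0.132],
    [0.103, 0, -0.143],
    [0.129, 0, -0.149],
    [0.156, 0, -0.15],
    [0.183, 0, -0.146],
    [0.208, 0, -0.138],
    [0.232, 0, -0.126],
    [0.232, 0, -0.126],
    [0.232, 0, -0.126],
    [0.232, 0, -0.126],
    [0.232, 0, -0.126],
  ],
  grip=[1, 1, 1, 1, 1, 1, 1, 1, 1, 1, 1, 1, 1, 0.7, 0.7, 0.7],
)

```text
clock: 7.08
tool_pos: [0.4617, 0.0625, 0.226]
eef_rot: [0.07, 0.998, 0.0, 0.0]
contact_force: [-0.1, -0.9, -0.6]
opening: 0.3
finger_force: 0.0
```

```bash
python3 - <<'E'
from h import *
rel([.52,.20,.34],down(-.36+np.pi/2))
E
```

```text
T [-0.0387  0.1443 -0.1138] W [0.0008 0.0007 0.2201]
```

Emit:
jog_arm(
  turn=[
    [0, 0, 0],
    [0, 0, 0],
    [0, 0, 0.22],
    [0, 0, 0.22],
    [0, 0, 0.22],
    [0, 0, 0.22],
    [0, 0, 0.22],
    [0, 0, 0.22],
  ],
  translation=[
    [0, 0, -0.05],
    [0, 0, -0.1],
    [-0.039, 0.144, -0.114],
    [-0.039, 0.144, -0.114],
    [-0.039, 0.144, -0.114],
    [-0.039, 0.144, -0.114],
    [-0.039, 0.144, -0.114],
    [-0.039, 0.144, -0.114],
  ],
  grip=[0.6, 0.5, 0.5, 0.5, 0.5, 0.5, 0.5, 0.5],
)

```text
clock: 8.07
tool_pos: [0.5195, 0.1975, 0.3396]
eef_rot: [0.18, 0.984, -0.001, -0.0]
contact_force: [0.6, -0.7, -0.3]
opening: 0.505
finger_force: 0.0
```

```bash
python3 - <<'E'
from h import *
st()
a=snap('wrist');
for n in ['wheel0_centre','tote']:
    print(n,[(round(d['p'],2),np.round(d['position'],4).tolist()) for d in models.place_of('wrist',n)])
b=snap('scene')
cv2.imwrite('pics/c2.png',np.hstack([cv2.resize(a,(440,330)),cv2.resize(b[120:320,240:440],(330,330))])[:,:,::-1])
cv2.imwrite('pics/w2.png',a[:,:,::-1])
E
```

```text
t 8.075 p [0.5195 0.1975 0.3396] q [ 0.18    0.9837 -0.0007 -0.0002] F [ 0.5884 -0.6736 -0.3165] open 0.5050800710917004 0.0 J [-0.2452  0.5131 -0.3273  1.6615  0.1896  0.9994  0.5724]
wheel0_centre [(0.92, [0.3689, 0.0467, 0.0625]), (0.92, [0.6282, 0.4566, 0.0619]), (0.24, [0.4472, 0.0654, 0.2129])]
tote [(0.62, [0.4764, 0.2551, -0.0035]), (0.26, [0.5955, 0.0327, 0.0782])]
```

View pics/c2.png

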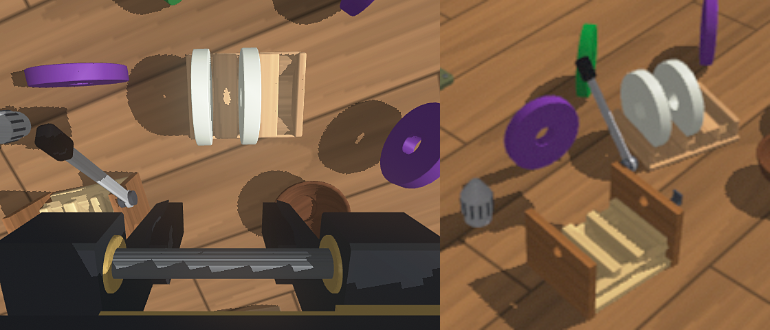

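The keeper stands open and stays there. Both wheels are in clear view, top at wrist px ≈(290,140) and (362,140). I'll fit their pose from the silhouette.

```bash
cat >> h.py <<'E'
from scipy.optimize import minimize
def hullmask(c,P):
    m=np.zeros((480,640),np.uint8);q=proj(c,P)
    cv2.fillConvexPoly(m,cv2.convexHull((q*16).astype(np.int32)),1,shift=4);return m
def wheelpts(cx,cy,cz,yaw):
    t=np.linspace(0,2*np.pi,48,endpoint=False);o=[]
    for s in(-.01,.01): o.append(np.c_[.0625*np.cos(t),s+0*t,.0625*np.sin(t)])
    return R.from_euler('z',yaw).apply(np.vstack(o))+[cx,cy,cz]
E
python3 - <<'E'
from h import *
im=cv2.imread('pics/w2.png');hsv=cv2.cvtColor(im,cv2.COLOR_BGR2HSV)
m=((hsv[:,:,1]<50)&(hsv[:,:,2]>90)).astype(np.uint8);roi=np.zeros_like(m);roi[60:220,250:390]=1;m*=roi
m=cv2.morphologyEx(m,cv2.MORPH_CLOSE,np.ones((5,5),np.uint8))
print(m.sum(),cv2.connectedComponentsWithStats(m)[2])
def cost(p):
    h=0
    for k in(0,1):
        y=np.array([-np.sin(p[2]),np.cos(p[2])])*(-.06*k)
        h=h|hullmask('wrist',wheelpts(p[0]+y[0],p[1]+y[1],.071,p[2]))
    return 1-(h&m).sum()/(h|m).sum()
s=minimize(cost,[.476,.25,-.36],method='Nelder-Mead',options=dict(initial_simplex=[[.476,.25,-.36],[.486,.25,-.36],[.476,.26,-.36],[.476,.25,-.3]]))
print(s.x,s.fun)
p=s.x;A=p[:2]+np.array([np.sin(p[2]),-np.cos(p[2])])*.06;print('A',A,'B',p[:2])
rel([*A,.22],down(p[2]+np.pi/2))
E
```

```text
8353 [[     0      0    640    480 298847]
 [   347     69     33    141   4309]
 [   278     71     32    141   4044]]
[ 0.4776  0.2515 -0.337 ] 0.05711705610114004
A [0.4578 0.1948] B [0.4776 0.2515]
T [ 0.0566 -0.0254  0.1198] W [-0.0002  0.0001 -0.0238]
```

Emit:
jog_arm(
  turn=[
    [0, 0, -0.024],
    [0, 0, -0.024],
    [0, 0, -0.024],
    [0, 0, -0.024],
    [0, 0, -0.024],
    [0, 0, -0.024],
    [0, 0, -0.024],
    [0, 0, -0.024],
    [0, 0, -0.024],
    [0, 0, -0.024],
    [0, 0, -0.024],
    [0, 0, -0.024],
  ],
  translation=[
    [0.057, -0.025, 0.03],
    [0.057, -0.025, 0.06],
    [0.057, -0.025, 0.1],
    [0.057, -0.025, 0.14],
    [0.057, -0.025, 0.18],
    [0.057, -0.025, 0.2],
    [0.057, -0.025, 0.219],
    [0.057, -0.025, 0.219],
    [0.057, -0.025, 0.219],
    [0.057, -0.025, 0.219],
    [0.057, -0.025, 0.219],
    [0.057, -0.025, 0.219],
  ],
  grip=[0.5, 0.5, 0.5, 0.5, 0.5, 0.5, 0.5, 0.5, 1, 1, 1, 1],
  force=30,
)

```text
clock: 9.78
tool_pos: [0.4579, 0.1957, 0.1214]
eef_rot: [0.167, 0.986, -0.0, 0.0]
contact_force: [-0.7, -1.8, 6.6]
opening: 0.229
finger_force: 29.7
```

```bash
python3 - <<'E'
from h import *
th=-.14;o=np.array([.5868,-.0525,0]);Q=R.from_euler('z',th)
st()
for b in (0,-.045): print('bay',o+Q.apply([0,b,.08]))
rel([.62,.17,.30],down(th+np.pi/2));t,w=rel(o+Q.apply([0,-.045,.26]),down(th+np.pi/2))
print('nb est',o+Q.apply([0,.084,.08]))
E
```

```text
t 9.775 p [0.4579 0.1957 0.1214] q [ 0.1673  0.9859 -0.0001  0.0004] F [-0.6899 -1.8124  6.6432] open 0.22886825721160234 29.66058549653342 J [-0.3846  0.76   -0.1827  2.0585  0.3724  0.3533  0.3657]
bay [ 0.5868 -0.0525  0.08  ]
bay [ 0.5805 -0.0971  0.08  ]
T [-0.1617  0.0292 -0.1785] W [-0.0001  0.0009 -0.1961]
T [-0.2125 -0.2359 -0.1384] W [-0.0001  0.0009 -0.1961]
nb est [0.5985 0.0307 0.08  ]
```

Emit:
jog_arm(
  turn=[
    [0, 0, 0],
    [0, 0, 0],
    [0, 0, 0],
    [0, 0, -0.1],
    [0, 0, -0.196],
    [0, 0, -0.196],
    [0, 0, -0.196],
    [0, 0, -0.196],
    [0, 0, -0.196],
    [0, 0, -0.196],
    [0, 0, -0.196],
    [0, 0, -0.196],
    [0, 0, -0.196],
    [0, 0, -0.196],
    [0, 0, -0.196],
    [0, 0, -0.196],
  ],
  translation=[
    [0, 0, -0.03],
    [0, 0, -0.07],
    [0, 0, -0.12],
    [-0.04, 0.01, -0.16],
    [-0.09, 0.02, -0.18],
    [-0.14, 0.03, -0.18],
    [-0.18, 0.02, -0.18],
    [-0.2, -0.02, -0.17],
    [-0.208, -0.06, -0.16],
    [-0.212, -0.11, -0.15],
    [-0.212, -0.16, -0.14],
    [-0.212, -0.2, -0.14],
    [-0.212, -0.236, -0.14],
    [-0.212, -0.236, -0.14],
    [-0.212, -0.236, -0.14],
    [-0.212, -0.236, -0.14],
  ],
  grip=[1, 1, 1, 1, 1, 1, 1, 1, 1, 1, 1, 1, 1, 1, 1, 1],
)

```text
clock: 11.78
tool_pos: [0.5802, -0.0947, 0.2605]
eef_rot: [0.069, 0.998, 0.001, -0.0]
contact_force: [-0.2, 1.0, -4.8]
opening: 0.227
finger_force: 30.0
```

```bash
python3 - <<'E'
from h import *
st()
a=snap('wrist');b=snap('scene')
c=np.hstack([cv2.resize(a,(440,330)),cv2.resize(b[200:320,250:402],(360,284)).repeat(1,0)[:284].copy() if 0 else cv2.resize(b[190:320,260:400],(355,330))])
cv2.imwrite('pics/c3.png',c[:,:,::-1]);cv2.imwrite('pics/w3.png',a[:,:,::-1])
E
```

```text
t 11.775 p [ 0.5802 -0.0947  0.2605] q [ 0.0686  0.9976  0.0007 -0.0001] F [-0.2102  1.0271 -4.7743] open 0.22662577313974874 29.99276996590197 J [ 0.3228  0.6564 -0.4127  1.671   0.3208  0.882   1.2143]
```

View pics/c3.png

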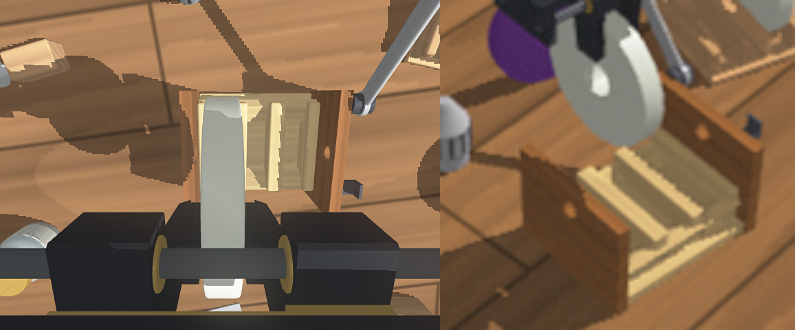

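```bash
python3 - <<'E'
from h import *
im=cv2.imread('pics/w3.png');k=3
x0,y0=240,110
big=cv2.resize(im[y0:y0+190,x0:x0+265],None,fx=k,fy=k,interpolation=cv2.INTER_CUBIC)
Q=R.from_euler('z',-.14);o=np.array([.5868,-.0525,0])
def poly(P,c):
    q=((proj('wrist',Q.apply(np.array(P))+o)-[x0,y0])*k).astype(np.int32);cv2.polylines(big,[q],True,c,1)
for s in(1,-1): poly([(-.068,.084*s,.104),(.068,.084*s,.104),(.068,.072*s,.104),(-.068,.072*s,.104)],(0,255,0))
for b in(-.045,0,.045): poly([(-.068,b-.013,.05),(.068,b-.013,.05),(.068,b+.013,.05),(-.068,b+.013,.05)],(255,0,255))
cv2.imwrite('pics/o3.png',big)
E
```

```text
(no output)
```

View pics/o3.png

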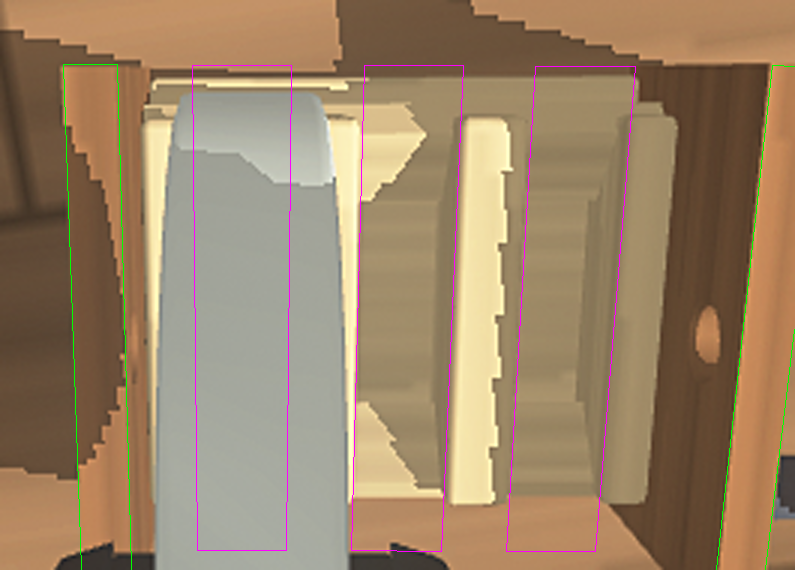

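The overlay fits the cheeks and slots to about 1 mm. Correcting 2 mm sideways and lowering.

Emit:
jog_arm(
  turn=[
    [0, 0, 0],
    [0, 0, 0],
    [0, 0, 0],
    [0, 0, 0],
    [0, 0, 0],
    [0, 0, 0],
    [0, 0, 0],
    [0, 0, 0],
    [0, 0, 0],
    [0, 0, 0],
  ],
  translation=[
    [0, -0.0025, 0.01],
    [0, -0.0025, 0.03],
    [0, -0.0025, 0.05],
    [0, -0.0025, 0.07],
    [0, -0.0025, 0.085],
    [0, -0.0025, 0.1],
    [0, -0.0025, 0.11],
    [0, -0.0025, 0.118],
    [0, -0.0025, 0.122],
    [0, -0.0025, 0.122],
  ],
  grip=[1, 1, 1, 1, 1, 1, 1, 1, 1, 1],
)

```text
clock: 13.12
tool_pos: [0.5797, -0.0991, 0.1387]
eef_rot: [0.07, 0.998, 0.0, 0.0]
contact_force: [-0.3, -0.0, -4.2]
opening: 0.225
finger_force: 30.0
```

Emit:
jog_arm(
  turn=[
    [0, 0, 0],
    [0, 0, 0],
    [0, 0, 0],
    [0, 0, 0],
    [0, 0, 0],
    [0, 0, 0],
  ],
  translation=[
    [0, 0.0015, 0.0015],
    [0, 0.0015, 0.003],
    [0, 0.0015, 0.0045],
    [0, 0.0015, 0.006],
    [0, 0.0015, 0.007],
    [0, 0.0015, 0.007],
  ],
  grip=[1, 1, 1, 1, 1, 1],
)

```text
clock: 13.88
tool_pos: [0.5801, -0.0976, 0.1318]
eef_rot: [0.07, 0.998, 0.0, 0.0]
contact_force: [0.4, 0.7, -3.5]
opening: 0.224
finger_force: 30.0
```

Emit:
jog_arm(
  turn=[
    [0, 0, 0],
    [0, 0, 0],
    [0, 0, 0],
  ],
  translation=[
    [0, 0, 0.001],
    [0, 0, 0.002],
    [0, 0, 0.002],
  ],
  grip=[1, 1, 1],
)

```text
clock: 14.25
tool_pos: [0.5813, -0.0976, 0.1306]
eef_rot: [0.07, 0.998, 0.0, 0.002]
contact_force: [2.5, -1.6, 4.3]
opening: 0.225
finger_force: 30.0
```

Contact made at about 8 N. Releasing.

Emit:
jog_arm(
  turn=[
    [0, 0, 0],
    [0, 0, 0],
    [0, 0, 0],
    [0, 0, 0],
    [0, 0, 0],
    [0, 0, 0],
  ],
  translation=[
    [0, 0, 0],
    [0, 0, 0],
    [0, 0, 0],
    [0, 0, -0.03],
    [0, 0, -0.08],
    [0, 0, -0.12],
  ],
  grip=[0.68, 0.65, 0.65, 0.65, 0.6, 0.5],
)

```text
clock: 15.0
tool_pos: [0.5797, -0.0975, 0.2512]
eef_rot: [0.07, 0.998, 0.0, 0.0]
contact_force: [1.4, -1.3, 0.3]
opening: 0.483
finger_force: 0.0
```

```bash
python3 - <<'E'
from h import *
st();rel([.4776,.2515,.12],down(-.337+np.pi/2));rel([.62,.17,.25],down(-.337+np.pi/2))
b=snap('wrist','w4.png')
E
```

```text
t 15.0 p [ 0.5797 -0.0975  0.2512] q [0.0697 0.9976 0.0002 0.    ] F [ 1.3621 -1.2704  0.2998] open 0.48257938658814903 0.0 J [ 0.3253  0.6674 -0.4101  1.682   0.3308  0.8614  1.2074]
T [0.1497 0.3313 0.1313] W [ 0.0003 -0.      0.1974]
T [-0.0027  0.2705  0.0012] W [ 0.0003 -0.      0.1974]
```

View pics/w4.png

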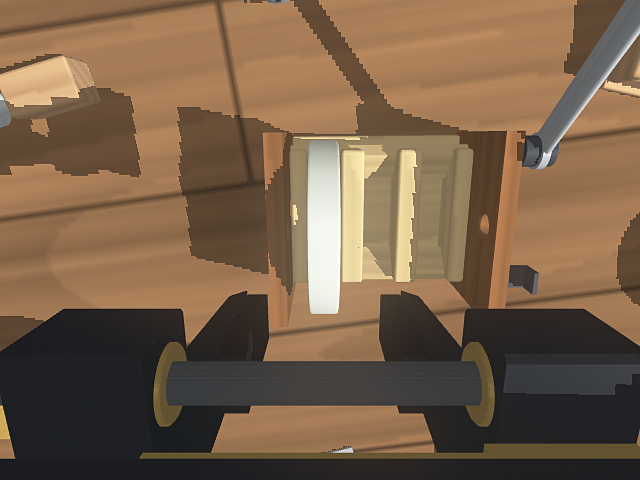

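The first wheel stands upright in the far bay (px 308–340, between its blocks). Going for the second wheel.

Emit:
jog_arm(
  turn=[
    [0, 0, 0.05],
    [0, 0, 0.1],
    [0, 0, 0.197],
    [0, 0, 0.197],
    [0, 0, 0.197],
    [0, 0, 0.197],
    [0, 0, 0.197],
    [0, 0, 0.197],
    [0, 0, 0.197],
    [0, 0, 0.197],
    [0, 0, 0.197],
    [0, 0, 0.197],
    [0, 0, 0.197],
    [0, 0, 0.197],
  ],
  translation=[
    [0, 0.06, -0.01],
    [0, 0.12, -0.01],
    [0, 0.18, -0.01],
    [0, 0.24, -0.01],
    [0.05, 0.29, -0.01],
    [0.1, 0.331, 0],
    [0.15, 0.331, 0.02],
    [0.15, 0.331, 0.03],
    [0.15, 0.331, 0.03],
    [0.15, 0.331, 0.03],
    [0.15, 0.331, 0.06],
    [0.15, 0.331, 0.09],
    [0.15, 0.331, 0.1],
    [0.15, 0.331, 0.1],
  ],
  grip=[0.5, 0.5, 0.5, 0.5, 0.5, 0.5, 0.5, 0.5, 0.5, 0.5, 0.5, 0.5, 0.5, 0.5],
)

```text
clock: 16.8
tool_pos: [0.4782, 0.2509, 0.1497]
eef_rot: [0.168, 0.986, 0.0, 0.0]
contact_force: [1.1, -0.3, -0.1]
opening: 0.501
finger_force: 0.0
```

```bash
python3 - <<'E'
from h import *
st();rel([.4776,.2515,.12],down(-.337+np.pi/2))
E
```

```text
t 16.8 p [0.4782 0.2509 0.1497] q [0.1682 0.9858 0.     0.0001] F [ 1.0692 -0.3002 -0.0836] open 0.5014257919709098 0.0 J [-0.4215  0.7458 -0.2445  1.9174  0.3383  0.518   0.3335]
T [0.0008 0.0004 0.0297] W [ 0.0001  0.0002 -0.0009]
```

Emit:
jog_arm(
  turn=[
    [0, 0, 0],
    [0, 0, 0],
    [0, 0, 0],
    [0, 0, 0],
    [0, 0, 0],
    [0, 0, 0],
    [0, 0, 0],
    [0, 0, 0],
    [0, 0, 0],
    [0, 0, 0],
    [0, 0, 0],
  ],
  translation=[
    [0.001, 0, 0.015],
    [0.001, 0, 0.029],
    [0.001, 0, 0.029],
    [0.001, 0, 0.029],
    [0.001, 0, 0.029],
    [0.001, 0, 0.029],
    [0.001, 0, 0],
    [0.001, 0, -0.04],
    [0.001, 0, -0.09],
    [0.001, 0, -0.15],
    [0.001, 0, -0.15],
  ],
  grip=[0.5, 0.5, 0.5, 1, 1, 1, 1, 1, 1, 1, 1],
  force=30,
)

```text
clock: 18.18
tool_pos: [0.4784, 0.2529, 0.3037]
eef_rot: [0.168, 0.986, 0.003, 0.003]
contact_force: [0.7, 0.7, -4.4]
opening: 0.224
finger_force: 29.9
```

```bash
python3 - <<'E'
from h import *
th=-.14;o=np.array([.5868,-.0525,0]);Q=R.from_euler('z',th)
st();rel([.63,.17,.30],down(th+np.pi/2));rel(o+[0,0,.26],down(th+np.pi/2))
E
```

```text
t 18.175 p [0.4784 0.2529 0.3037] q [0.1678 0.9858 0.0032 0.0034] F [ 0.7453  0.7213 -4.438 ] open 0.22423535397444494 29.868132119481743 J [-0.3527  0.5294 -0.3495  1.7645  0.2276  0.8779  0.431 ]
T [-0.1705 -0.0281  0.0044] W [ 0.0068  0.0064 -0.1972]
T [-0.2031 -0.2527  0.0429] W [ 0.0068  0.0064 -0.1972]
```

Emit:
jog_arm(
  turn=[
    [0, 0, -0.05],
    [0, 0, -0.1],
    [0, 0, -0.15],
    [0, 0, -0.197],
    [0, 0, -0.197],
    [0, 0, -0.197],
    [0, 0, -0.197],
    [0, 0, -0.197],
    [0, 0, -0.197],
    [0, 0, -0.197],
    [0, 0, -0.197],
    [0, 0, -0.197],
    [0, 0, -0.197],
  ],
  translation=[
    [-0.04, 0, 0],
    [-0.08, -0.01, 0],
    [-0.12, -0.02, 0],
    [-0.16, -0.03, 0],
    [-0.19, -0.06, 0.01],
    [-0.2, -0.1, 0.02],
    [-0.204, -0.15, 0.03],
    [-0.204, -0.2, 0.04],
    [-0.204, -0.23, 0.043],
    [-0.204, -0.25, 0.043],
    [-0.204, -0.254, 0.043],
    [-0.204, -0.254, 0.043],
    [-0.204, -0.254, 0.043],
  ],
  grip=[1, 1, 1, 1, 1, 1, 1, 1, 1, 1, 1, 1, 1],
)

```text
clock: 19.8
tool_pos: [0.5857, -0.0536, 0.2569]
eef_rot: [0.069, 0.998, 0.001, 0.0]
contact_force: [0.3, 0.6, -5.2]
opening: 0.222
finger_force: 29.9
```

```bash
python3 - <<'E'
from h import *
th=-.14;o=np.array([.5868,-.0525,0]);st();rel(o+[0,0,.138],down(th+np.pi/2))
E
```

```text
t 19.8 p [ 0.5857 -0.0536  0.2569] q [0.0685 0.9977 0.0008 0.0004] F [ 0.3017  0.6197 -5.1631] open 0.22192146857313738 29.949097901044297 J [ 0.2483  0.6597 -0.4055  1.6757  0.3196  0.8713  1.1453]
T [-0.0009  0.0011  0.1189] W [0.0016 0.0007 0.0029]
```

Emit:
jog_arm(
  turn=[
    [0, 0, 0],
    [0, 0, 0],
    [0, 0, 0],
    [0, 0, 0],
    [0, 0, 0],
    [0, 0, 0],
    [0, 0, 0],
    [0, 0, 0],
    [0, 0, 0],
    [0, 0, 0],
  ],
  translation=[
    [-0.001, 0.001, 0.02],
    [-0.001, 0.001, 0.04],
    [-0.001, 0.001, 0.06],
    [-0.001, 0.001, 0.08],
    [-0.001, 0.001, 0.095],
    [-0.001, 0.001, 0.105],
    [-0.001, 0.001, 0.112],
    [-0.001, 0.001, 0.118],
    [-0.001, 0.001, 0.118],
    [-0.001, 0.001, 0.118],
  ],
  grip=[1, 1, 1, 1, 1, 1, 1, 1, 1, 1],
)

```text
clock: 21.05
tool_pos: [0.5865, -0.0548, 0.139]
eef_rot: [0.07, 0.998, 0.0, 0.0]
contact_force: [-0.5, -0.0, -4.8]
opening: 0.221
finger_force: 29.9
```

Emit:
jog_arm(
  turn=[
    [0, 0, 0],
    [0, 0, 0],
    [0, 0, 0],
    [0, 0, 0],
    [0, 0, 0],
    [0, 0, 0],
  ],
  translation=[
    [0, 0, 0.0015],
    [0, 0, 0.003],
    [0, 0, 0.0045],
    [0, 0, 0.006],
    [0, 0, 0.007],
    [0, 0, 0.007],
  ],
  grip=[1, 1, 1, 1, 1, 1],
)

```text
clock: 21.8
tool_pos: [0.5862, -0.0548, 0.1316]
eef_rot: [0.07, 0.998, 0.0, -0.0]
contact_force: [0.0, -0.2, -5.6]
opening: 0.222
finger_force: 29.9
```

Emit:
jog_arm(
  turn=[
    [0, 0, 0],
    [0, 0, 0],
    [0, 0, 0],
    [0, 0, 0],
  ],
  translation=[
    [0, 0.0015, 0],
    [0, 0.0015, 0.001],
    [0, 0.0015, 0.002],
    [0, 0.0015, 0.002],
  ],
  grip=[1, 1, 1, 1],
)

```text
clock: 22.3
tool_pos: [0.5864, -0.0533, 0.1303]
eef_rot: [0.07, 0.998, -0.0, 0.0]
contact_force: [-3.2, 0.4, 2.4]
opening: 0.225
finger_force: 29.9
```

Touching now. Releasing, lifting and looking towards the bar.

Emit:
jog_arm(
  turn=[
    [0, 0, 0],
    [0, 0, 0],
    [0, 0, 0],
    [0, 0, 0],
    [0, 0, 0],
    [0, 0, 0],
  ],
  translation=[
    [0, 0, 0.0005],
    [0, 0, 0.0005],
    [0, 0, 0.0005],
    [0, 0, -0.03],
    [0, 0, -0.08],
    [0, 0, -0.12],
  ],
  grip=[0.68, 0.68, 0.68, 0.68, 0.5, 0.3],
)

```text
clock: 23.05
tool_pos: [0.5868, -0.0533, 0.2514]
eef_rot: [0.07, 0.998, 0.0, 0.001]
contact_force: [0.5, -0.6, 0.2]
opening: 0.524
finger_force: 0.0
```

```bash
python3 - <<'E'
from h import *
st()
a=snap('wrist');b=snap('top')
for n in ['bar','bar_grip','bar_nose']:
    print(n,[(round(d['p'],2),np.round(d['position'],4).tolist()) for d in models.place_of('top',n)])
b2=b[170:300,270:530]
cv2.imwrite('pics/c5.png',np.hstack([cv2.resize(a,(440,330)),cv2.resize(b2,(360,180)).repeat(1,0) if 0 else np.vstack([cv2.resize(b2,(360,180)),np.zeros((150,360,3),np.uint8)])])[:,:,::-1])
E
```

```text
t 23.05 p [ 0.5868 -0.0533  0.2514] q [0.0698 0.9976 0.0002 0.0006] F [ 0.5138 -0.5995  0.2081] open 0.5238344712842936 0.0 J [ 0.2459  0.6676 -0.4042  1.6788  0.3264  0.8613  1.1362]
bar [(0.57, [0.4556, -0.3588, 0.0163]), (0.51, [0.5429, 0.0496, 0.0968]), (0.17, [0.5904, -0.0532, 0.0188])]
bar_grip [(0.84, [0.4445, -0.3038, 0.0214]), (0.75, [0.5856, -0.0507, 0.0786])]
bar_nose [(0.81, [0.4775, -0.5377, 0.0156]), (0.53, [0.5847, -0.0518, -0.0016])]
```

View pics/c5.png

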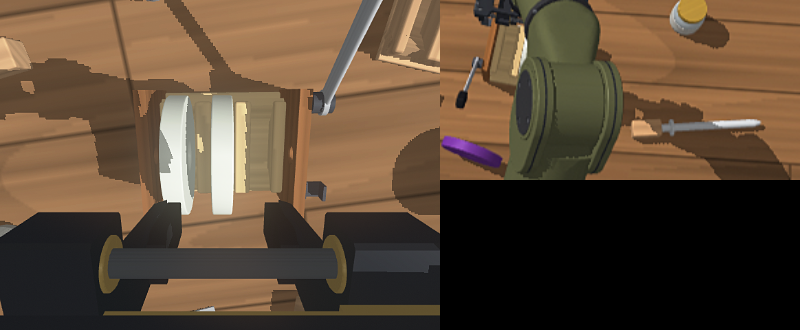

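Both wheels stand in the two bays farther from the keeper. The bar is where it was, at top px ≈(420,262) for the grip. Moving over the bar's grip.

```bash
python3 - <<'E'
from h import *
rel([.47,-.32,.24],down(.1356))
E
```

```text
T [ 0.0776 -0.28    0.0093] W [-0.0009 -0.0006  1.2953]
```

Emit:
jog_arm(
  turn=[
    [0, 0, 0.15],
    [0, 0, 0.3],
    [0, 0, 0.48],
    [0, 0, 0.66],
    [0, 0, 0.84],
    [0, 0, 1.02],
    [0, 0, 1.2],
    [0, 0, 1.295],
    [0, 0, 1.295],
    [0, 0, 1.295],
    [0, 0, 1.295],
  ],
  translation=[
    [0.01, -0.035, 0],
    [0.02, -0.07, 0],
    [0.03, -0.12, 0],
    [0.04, -0.17, 0],
    [0.05, -0.21, 0],
    [0.065, -0.25, 0.009],
    [0.078, -0.28, 0.009],
    [0.078, -0.28, 0.009],
    [0.078, -0.28, 0.009],
    [0.078, -0.28, 0.009],
    [0.078, -0.28, 0.009],
  ],
  grip=[0.3, 0.3, 0.3, 0.3, 0.3, 0.3, 0.3, 0.3, 0.3, 0.3, 0.3],
)

```text
clock: 24.68
tool_pos: [0.4703, -0.3192, 0.2403]
eef_rot: [0.657, 0.754, 0.0, -0.0]
contact_force: [0.4, -0.4, 0.6]
opening: 0.699
finger_force: 0.0
```

```bash
python3 - <<'E'
from h import *
st();snap('wrist','w6.png')
for n in ['bar','bar_grip','bar_nose']:
    print(n,[(round(d['p'],2),np.round(d['position'],4).tolist()) for d in models.place_of('wrist',n)])
E
```

```text
t 24.675 p [ 0.4703 -0.3192  0.2403] q [ 0.6567  0.7542  0.0001 -0.0004] F [ 0.3787 -0.394   0.6466] open 0.69884860917451 0.0 J [ 0.5513  0.6328 -0.0603  1.7628  0.0518  0.7482  0.6027]
bar [(0.93, [0.4516, -0.3581, 0.0153])]
bar_grip [(0.83, [0.4487, -0.3099, 0.0174])]
bar_nose [(0.6, [0.4772, -0.5419, 0.0117])]
```

View pics/w6.png

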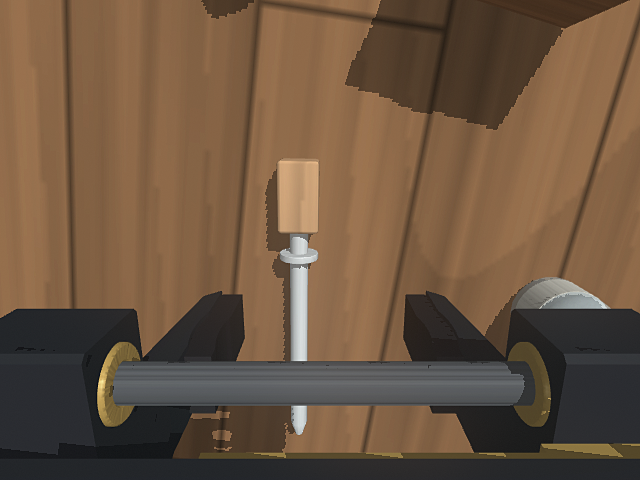

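```bash
python3 - <<'E'
from h import *
a=ray('wrist',299,270,.016);b=ray('wrist',299,432,.009);g0=ray('wrist',298.2,160,.036);g1=ray('wrist',299,233,.034)
print('rod',a,b,'grip ends',g0,g1,'collar',ray('wrist',299,257,.018))
d=g0-b;yaw=np.arctan2(-d[0],d[1]);print('yaw',yaw)
d2=g0-g1;print(np.arctan2(-d2[0],d2[1]),np.hypot(*d2[:2]))
u=np.array([-np.sin(yaw),np.cos(yaw),0]);c=(g0+g1)/2+.010*u;c[2]=.02;print('target',c)
rel(c,down(yaw))
E
```

```text
rod [ 0.4566 -0.3723  0.016 ] [ 0.4774 -0.5482  0.009 ] grip ends [ 0.4453 -0.2752  0.036 ] [ 0.453  -0.3341  0.034 ] collar [ 0.4551 -0.3597  0.018 ]
yaw 0.11704048722763229
0.12900684060132528 0.05941367408369045
target [ 0.448  -0.2947  0.02  ]
T [ 0.0277 -0.0187  0.2207] W [ 0.0001 -0.0001  0.0196]
```

Emit:
jog_arm(
  turn=[
    [0, 0, 0.018],
    [0, 0, 0.018],
    [0, 0, 0.018],
    [0, 0, 0.018],
    [0, 0, 0.018],
    [0, 0, 0.018],
    [0, 0, 0.018],
    [0, 0, 0.018],
    [0, 0, 0.018],
    [0, 0, 0.018],
    [0, 0, 0.018],
    [0, 0, 0.018],
    [0, 0, 0.018],
  ],
  translation=[
    [0.028, -0.019, 0.03],
    [0.028, -0.019, 0.08],
    [0.028, -0.019, 0.13],
    [0.028, -0.019, 0.17],
    [0.028, -0.019, 0.2],
    [0.028, -0.019, 0.21],
    [0.028, -0.019, 0.216],
    [0.028, -0.019, 0.216],
    [0.028, -0.019, 0.216],
    [0.028, -0.019, 0.216],
    [0.028, -0.019, 0.216],
    [0.028, -0.019, 0.216],
    [0.028, -0.019, 0.216],
  ],
  grip=[0.3, 0.3, 0.3, 0.3, 0.3, 0.3, 0.3, 0.3, 1, 1, 1, 1, 1],
  force=60,
)

```text
clock: 26.5
tool_pos: [0.4475, -0.2947, 0.025]
eef_rot: [0.664, 0.748, 0.0, 0.0]
contact_force: [-0.9, -0.1, 5.0]
opening: 0.377
finger_force: 59.8
```

```bash
python3 - <<'E'
from h import *
st()
rel([.50,-.29,.26]); rel([.66,.05,.30],down(-.14)); rel([.66,.30,.30],down(-.14))
E
```

```text
t 26.5 p [ 0.4475 -0.2947  0.025 ] q [0.6642 0.7475 0.     0.0001] F [-0.9126 -0.1266  5.0219] open 0.37736478789414457 59.803270027041435 J [ 0.5087  0.9608 -0.0211  1.9698  0.0823  0.2117  0.5341]
T [-0.0016  0.0527 -0.235 ] W [0. 0. 0.]
T [ 0.3172  0.2516 -0.275 ] W [0.0001 0.0001 0.2579]
T [ 0.5655  0.281  -0.275 ] W [0.0001 0.0001 0.2579]
```

Emit:
jog_arm(
  turn=[
    [0, 0, 0],
    [0, 0, 0],
    [0, 0, 0],
    [0, 0, 0],
    [0, 0, 0],
    [0, 0, 0],
    [0, 0, 0.05],
    [0, 0, 0.1],
    [0, 0, 0.15],
    [0, 0, 0.2],
    [0, 0, 0.25],
    [0, 0, 0.258],
    [0, 0, 0.258],
    [0, 0, 0.258],
    [0, 0, 0.258],
    [0, 0, 0.258],
    [0, 0, 0.258],
    [0, 0, 0.258],
    [0, 0, 0.258],
  ],
  translation=[
    [0, 0, -0.02],
    [0, 0, -0.06],
    [0, 0, -0.12],
    [0, 0, -0.18],
    [0, 0, -0.23],
    [0.02, 0.05, -0.275],
    [0.06, 0.1, -0.275],
    [0.11, 0.15, -0.275],
    [0.16, 0.19, -0.275],
    [0.21, 0.22, -0.275],
    [0.26, 0.24, -0.275],
    [0.31, 0.25, -0.275],
    [0.36, 0.26, -0.275],
    [0.41, 0.26, -0.275],
    [0.46, 0.26, -0.275],
    [0.51, 0.26, -0.275],
    [0.55, 0.26, -0.25],
    [0.574, 0.26, -0.22],
    [0.574, 0.26, -0.22],
  ],
  grip=[1, 1, 1, 1, 1, 1, 1, 1, 1, 1, 1, 1, 1, 1, 1, 1, 1, 1, 1],
)

```text
clock: 28.88
tool_pos: [0.6348, 0.3083, 0.2409]
eef_rot: [0.753, 0.658, -0.003, -0.002]
contact_force: [0.1, -1.5, -1.8]
opening: 0.382
finger_force: 59.8
```

```bash
python3 - <<'E'
from h import *
st();a=snap('wrist','w7.png')
for n in ['bar','bar_nose','near_bore']:
    print(n,[(round(d['p'],2),np.round(d['position'],4).tolist()) for d in models.place_of('wrist',n)])
b=snap('scene','s7.png')
for n in ['bar','bar_grip','bar_nose','near_bore']:
    print(n,[(round(d['p'],2),np.round(d['position'],4).tolist()) for d in models.place_of('scene',n)])
cv2.imwrite('pics/c7.png',np.hstack([cv2.resize(a,(440,330)),cv2.resize(b[120:320,280:498],(360,330))])[:,:,::-1])
E
```

```text
t 28.875 p [0.6348 0.3083 0.2409] q [ 0.7533  0.6577 -0.0034 -0.002 ] F [ 0.0985 -1.5146 -1.8497] open 0.38201337256589607 59.800738245248795 J [-0.5472  0.8256  0.0658  1.304  -0.0596  1.0213 -0.6064]
bar []
bar_nose []
near_bore []
bar []
bar_grip [(0.61, [0.6404, 0.2902, 0.2367]), (0.3, [0.6916, -0.3838, 0.0021])]
bar_nose [(0.75, [0.5958, 0.0599, 0.2349]), (0.19, [0.5805, -0.1042, 0.078])]
near_bore [(0.98, [0.5977, 0.0305, 0.0776])]
```

View pics/c7.png

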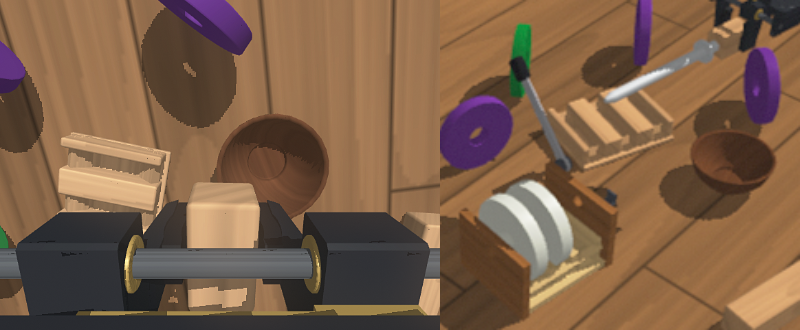

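```bash
python3 - <<'E'
from h import *
t=snap('top','t7.png')
s=cv2.imread('pics/s7.png');t=cv2.imread('pics/t7.png')
A=cv2.resize(s[125:190,370:480],None,fx=5,fy=5,interpolation=cv2.INTER_CUBIC)
st_=r.get_state();P=np.array(st_['tool_pos'])
n=proj('top',P+np.array([-.035,-.245,-.005]));print(n)
x,y=int(n[0]),int(n[1]);B=cv2.resize(t[y-40:y+25,x-85:x+25],None,fx=5,fy=5,interpolation=cv2.INTER_CUBIC);print(x-85,y-40)
cv2.imwrite('pics/c8.png',np.vstack([A,B])[:,:]) if 0 else cv2.imwrite('pics/c8.png',cv2.resize(np.vstack([A,B]),None,fx=.92,fy=.92))
E
```

```text
[290.5323 177.7187]
205 137
```

View pics/c8.png

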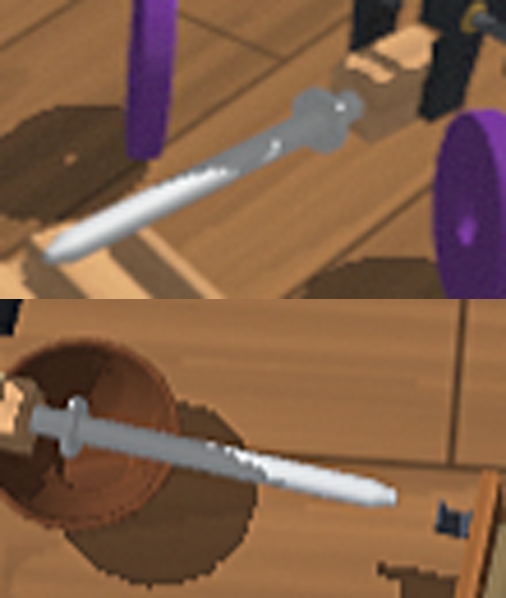

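Both views show the bar clearly: nose tip at scene (379.8,181.1) and top (291.1,180.0), collar at scene (439,150.6) and top (220.9,164.4). Triangulating.

```bash
cat >> h.py <<'E'
from scipy.optimize import least_squares
def tri(s,t):
    f=lambda X:np.r_[proj('scene',X)-s,proj('top',X)-t]
    q=least_squares(f,[.6,.1,.2]);return q.x,np.abs(q.fun).max()
E
python3 - <<'E'
from h import *
n,e=tri((379.8,181.1),(291.1,180.0));c,e2=tri((439.1,150.6),(220.9,164.4));s=st();P=np.array(s['tool_pos'])
print('nose',n,e,'collar',c,e2)
g=P.copy();g[2]-=.005
for a,b in((g,n),(c,n)):
    d=a-b;print(np.linalg.norm(d),'yaw',np.arctan2(-d[0],d[1]),'pitch',np.arctan2(d[2],np.hypot(d[0],d[1])))
print(R.from_quat(s['eef_rot']).as_matrix())
# nearbore tri from known: reproject estimate
nb=[.5985,.0307,.08];print('nb px',proj('scene',nb),proj('top',nb))
fb=[.5751,-.1357,.08];print('fb px',proj('scene',fb))
E
```

```text
t 29.375 p [0.6385 0.3054 0.2454] q [0.7551 0.6556 0.0004 0.0001] F [ 0.0071  0.6328 -2.01  ] open 0.37817144302848804 59.8004911467433 J [-0.5437  0.8207  0.0689  1.3008 -0.0591  1.0211 -0.6067]
nose [0.5987 0.0585 0.2353] 0.2124186819262377 collar [0.6277 0.2413 0.2375] 0.18506737680462493
0.2501912529219772 yaw -0.15988903336221966 pitch 0.02028140680343273
0.1850735032228456 yaw -0.15714881644976966 pitch 0.01160439357788415
[[ 0.1404  0.9901  0.0008]
 [ 0.9901 -0.1404  0.0004]
 [ 0.0005  0.0008 -1.    ]]
nb px [367.6434 239.7122] [304.7144 197.8834]
fb px [311.237  272.2605]
```

Emit:
jog_arm(
  turn=[
    [0, -0.015, -0.018],
    [0, -0.015, -0.018],
    [0, -0.015, -0.018],
    [0, -0.015, -0.018],
    [0, -0.015, -0.018],
    [0, -0.015, -0.018],
    [0, -0.015, -0.018],
    [0, -0.015, -0.018],
    [0, -0.015, -0.018],
  ],
  translation=[
    [-0.002, -0.001, 0.02],
    [-0.002, -0.001, 0.05],
    [-0.002, -0.001, 0.08],
    [-0.002, -0.001, 0.11],
    [-0.002, -0.001, 0.135],
    [-0.002, -0.001, 0.15],
    [-0.002, -0.001, 0.159],
    [-0.002, -0.001, 0.159],
    [-0.002, -0.001, 0.159],
  ],
  grip=[1, 1, 1, 1, 1, 1, 1, 1, 1],
)

```text
clock: 30.5
tool_pos: [0.6376, 0.3045, 0.0867]
eef_rot: [0.749, 0.663, -0.005, 0.005]
contact_force: [0.6, -0.7, -1.8]
opening: 0.379
finger_force: 59.8
```

```bash
python3 - <<'E'
from h import *
st();s=snap('scene','s9.png');t=snap('top','t9.png')
for n in ['bar_nose','near_bore']:
  for c in('scene','top'): print(n,[(round(d['p'],2),np.round(d['position'],4).tolist()) for d in models.place_of(c,n)])
A=cv2.resize(s[195:260,340:450],None,fx=5,fy=5,interpolation=cv2.INTER_CUBIC)
B=cv2.resize(t[150:215,220:330],None,fx=5,fy=5,interpolation=cv2.INTER_CUBIC)
cv2.imwrite('pics/c9.png',cv2.resize(np.vstack([A,B]),None,fx=.92,fy=.92)[:,:,::-1])
E
```

```text
t 30.5 p [0.6376 0.3045 0.0867] q [ 0.7489  0.6627 -0.0048  0.0052] F [ 0.6417 -0.6847 -1.7754] open 0.3790220173044941 59.800275675952435 J [-0.5422  1.0062  0.0545  1.4026 -0.0502  0.7412 -0.5976]
bar_nose [(0.94, [0.6009, 0.0607, 0.0796])]
bar_nose [(0.77, [0.6015, 0.064, 0.0788])]
near_bore [(0.55, [0.599, 0.0324, 0.0768])]
near_bore [(0.7, [0.5954, 0.0293, 0.0801])]
```

View pics/c9.png

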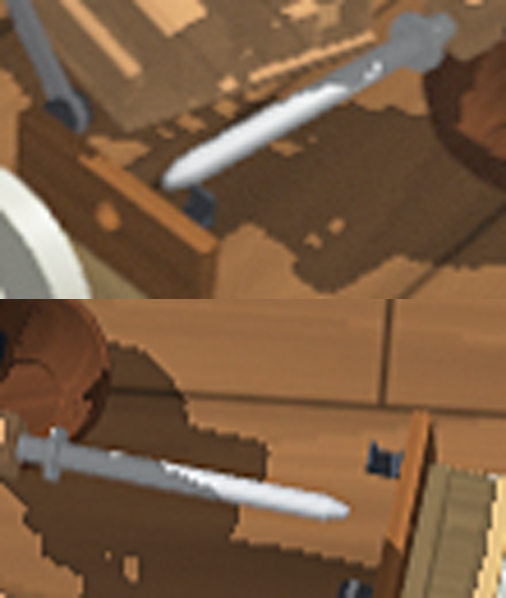

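In the scene crop the bar's axis runs straight at the cheek's bore, which is at crop (109,215). Checking the numbers from both views.

```bash
python3 - <<'E'
from h import *
n,e=tri((376.5,235.0),(295.0,196.1));c,e2=tri((430.6,204.3),(232.4,183.9));print(n,e,c,e2)
d=c-n;print(np.linalg.norm(d),'yaw',np.arctan2(-d[0],d[1]),'pitch',np.arctan2(d[2],np.hypot(d[0],d[1])))
Q=R.from_euler('z',-.14);o=np.array([.5868,-.0525,0])
print('inner bore px',proj('scene',o+Q.apply([0,.072,.08])),'seen 363.7,241.7')
l=Q.inv().apply(n-o);print('nose in rack',l,'collar',Q.inv().apply(c-o))
print('cheek top corner px top',proj('top',o+Q.apply([.068,.084,.104])),proj('top',o+Q.apply([.068,.072,.104])),'scene',proj('scene',o+Q.apply([.068,.084,.104])))
E
```

```text
[0.6024 0.0587 0.0786] 0.03913076090287859 [0.6279 0.2404 0.0771] 0.44856925995657093
0.18350474092798996 yaw -0.13951817501687477 pitch -0.008532570602036521
inner bore px [363.8255 241.9236] seen 363.7,241.7
nose in rack [-0.0001  0.1123  0.0786] collar [-0.0002  0.2958  0.0771]
cheek top corner px top [309.5641 172.7008] [313.7402 173.5391] scene [388.9377 247.9007]
```

```bash
python3 - <<'E'
from h import *
s=r.get_state();R0=R.from_quat(s['eef_rot']);u=R.from_euler('z',-.14).apply([0,-1,0])
print('per m',R0.inv().apply(u),'up',R0.inv().apply([0,0,1]))
for k in(.04,.08,.12,.16,.2,.21):print(k,R0.inv().apply(u*k+[0,0,.001]))
E
```

```text
per m [-0.9997 -0.0181  0.0145] up [-0.0145  0.0005 -0.9999]
0.04 [-0.04   -0.0007 -0.0004]
0.08 [-0.08   -0.0014  0.0002]
0.12 [-0.12   -0.0022  0.0007]
0.16 [-0.16   -0.0029  0.0013]
0.2 [-0.2    -0.0036  0.0019]
0.21 [-0.21   -0.0038  0.002 ]
```

Sliding the nose into the near bore and on towards the wheels, about 10 mm per row, in stages.

Emit:
jog_arm(
  turn=[
    [0, 0, 0],
    [0, 0, 0],
    [0, 0, 0],
    [0, 0, 0],
    [0, 0, 0],
    [0, 0, 0],
    [0, 0, 0],
    [0, 0, 0],
  ],
  translation=[
    [-0.01, 0, -0.001],
    [-0.02, -0.0004, -0.0007],
    [-0.03, -0.0005, -0.0006],
    [-0.038, -0.0007, -0.0004],
    [-0.046, -0.0008, -0.0003],
    [-0.053, -0.001, -0.0002],
    [-0.06, -0.0011, -0.0001],
    [-0.06, -0.0011, -0.0001],
  ],
  grip=[1, 1, 1, 1, 1, 1, 1, 1],
)

```text
clock: 31.8
tool_pos: [0.6284, 0.2437, 0.0867]
eef_rot: [0.749, 0.662, -0.006, 0.005]
contact_force: [-1.0, -0.0, -1.4]
opening: 0.381
finger_force: 59.8
```

```bash
python3 - <<'E'
from h import *
s=st();print(s['moment'])
E
```

```text
t 31.8 p [0.6284 0.2437 0.0867] q [ 0.7492  0.6623 -0.0061  0.0051] F [-1.0131 -0.0292 -1.4006] open 0.3808259687628181 59.83786705881357 J [-0.4661  0.969   0.0428  1.5172 -0.0359  0.665  -0.5364]
[ 0.0654  0.1934 -0.1271]
```

Emit:
jog_arm(
  turn=[
    [0, 0, 0],
    [0, 0, 0],
    [0, 0, 0],
    [0, 0, 0],
    [0, 0, 0],
    [0, 0, 0],
    [0, 0, 0],
    [0, 0, 0],
    [0, 0, 0],
    [0, 0, 0],
    [0, 0, 0],
  ],
  translation=[
    [-0.01, -0.0002, 0.0001],
    [-0.02, -0.0004, 0.0003],
    [-0.03, -0.0005, 0.0004],
    [-0.04, -0.0007, 0.0006],
    [-0.05, -0.0009, 0.0007],
    [-0.06, -0.0011, 0.0009],
    [-0.07, -0.0013, 0.001],
    [-0.08, -0.0015, 0.0011],
    [-0.09, -0.0016, 0.0013],
    [-0.095, -0.0017, 0.0014],
    [-0.095, -0.0017, 0.0014],
  ],
  grip=[1, 1, 1, 1, 1, 1, 1, 1, 1, 1, 1],
)

```text
clock: 33.17
tool_pos: [0.6151, 0.1496, 0.0867]
eef_rot: [0.749, 0.662, -0.006, 0.005]
contact_force: [-1.2, 0.0, -2.4]
opening: 0.381
finger_force: 59.9
```

```bash
python3 - <<'E'
from h import *
s=st();print(s['moment'])
p=np.array(s['tool_pos']);Q=R.from_euler('z',-.14);o=np.array([.5868,-.0525,0]);print(Q.inv().apply(p-o))
E
```

```text
t 33.175 p [0.6151 0.1496 0.0867] q [ 0.7492  0.6623 -0.0061  0.0051] F [-1.1893  0.0011 -2.407 ] open 0.38087771552514577 59.855145178735256 J [-0.3306  0.926   0.0227  1.6569 -0.0074  0.5661 -0.4335]
[-0.1255  0.3388 -0.1558]
[-0.0002  0.2041  0.0867]
```

Emit:
jog_arm(
  turn=[
    [0, 0, 0],
    [0, 0, 0],
    [0, 0, 0],
    [0, 0, 0],
    [0, 0, 0],
    [0, 0, 0],
    [0, 0, 0],
    [0, 0, 0],
  ],
  translation=[
    [-0.01, -0.0002, 0.0001],
    [-0.02, -0.0004, 0.0003],
    [-0.027, -0.0005, 0.0004],
    [-0.033, -0.0006, 0.0005],
    [-0.039, -0.0007, 0.0006],
    [-0.045, -0.0008, 0.0006],
    [-0.049, -0.0009, 0.0007],
    [-0.049, -0.0009, 0.0007],
  ],
  grip=[1, 1, 1, 1, 1, 1, 1, 1],
)

```text
clock: 34.17
tool_pos: [0.6081, 0.1012, 0.0867]
eef_rot: [0.749, 0.662, -0.006, 0.005]
contact_force: [-3.1, -0.1, -1.8]
opening: 0.376
finger_force: 59.9
```

Emit:
jog_arm(
  turn=[
    [0, 0, 0],
    [0, 0, 0],
    [0, 0, 0],
    [0, 0, 0],
  ],
  translation=[
    [-0.0015, 0, 0],
    [-0.003, 0, 0],
    [-0.0045, -0.0001, 0.0001],
    [-0.0045, -0.0001, 0.0001],
  ],
  grip=[1, 1, 1, 1],
)

```text
clock: 34.67
tool_pos: [0.6076, 0.0977, 0.0867]
eef_rot: [0.749, 0.663, -0.006, 0.005]
contact_force: [-3.2, 1.9, -1.2]
opening: 0.382
finger_force: 59.9
```

Emit:
jog_arm(
  turn=[
    [0, 0, 0],
    [0, 0, 0],
    [0, 0, 0],
  ],
  translation=[
    [-0.001, 0, 0],
    [-0.002, 0, 0],
    [-0.002, 0, 0],
  ],
  grip=[1, 1, 1],
)

```text
clock: 35.05
tool_pos: [0.6074, 0.0966, 0.0868]
eef_rot: [0.749, 0.663, -0.005, 0.004]
contact_force: [-3.3, 4.3, -1.4]
opening: 0.383
finger_force: 59.9
```

Emit:
jog_arm(
  turn=[
    [0, 0, 0],
    [0, 0, 0],
    [0, 0, 0],
  ],
  translation=[
    [-0.0015, 0, 0],
    [-0.003, 0, 0],
    [-0.003, 0, 0],
  ],
  grip=[1, 1, 1],
)

```text
clock: 35.42
tool_pos: [0.6073, 0.0965, 0.087]
eef_rot: [0.748, 0.664, -0.004, 0.003]
contact_force: [-3.2, 8.6, 0.8]
opening: 0.382
finger_force: 59.9
```

```bash
python3 - <<'E'
from h import *
st();s=snap('scene');t=snap('top')
for n in ['bar','bar_nose']:
  for c in('scene','top'): print(n,[(round(d['p'],2),np.round(d['position'],4).tolist()) for d in models.place_of(c,n)])
A=cv2.resize(s[200:300,280:420],None,fx=4,fy=4,interpolation=cv2.INTER_CUBIC)[:, :400] if 0 else cv2.resize(s[200:300,290:410],(390,325),interpolation=cv2.INTER_CUBIC)
B=cv2.resize(t[165:265,260:380],(390,325),interpolation=cv2.INTER_CUBIC)
cv2.imwrite('pics/c10.png',np.hstack([A,B])[:,:,::-1])
E
```

```text
t 35.425 p [0.6073 0.0965 0.087 ] q [ 0.7481  0.6636 -0.0037  0.0034] F [-3.1976  8.5564  0.7726] open 0.3820990985664106 59.881065152585506 J [-0.24    0.9072  0.0048  1.7185  0.0116  0.5192 -0.3666]
bar [(0.93, [0.6005, 0.0294, 0.0813])]
bar [(0.6, [0.5992, 0.0333, 0.0786]), (0.17, [0.5866, -0.0499, 0.0826]), (0.16, [0.6911, -0.3827, -0.0025])]
bar_nose [(0.93, [0.5715, -0.1467, 0.0827]), (0.44, [0.5727, -0.1365, 0.078])]
bar_nose [(0.89, [0.5723, -0.1496, 0.0787])]
```

View pics/c10.png

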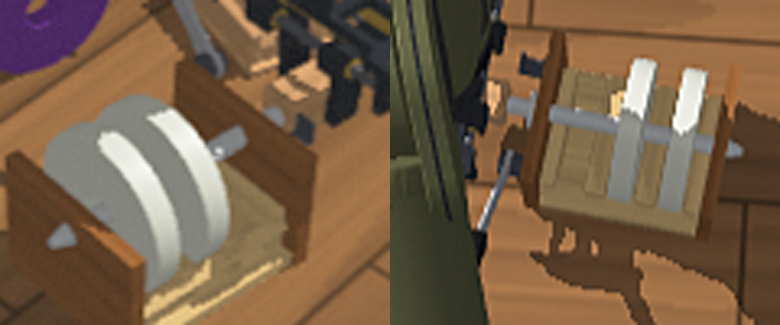

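The push stalls at about 8 N with no further travel, and the nose is out of the far cheek (left view, px (60,237)), so the collar is home. Easing off, releasing and lifting away.

Emit:
jog_arm(
  turn=[
    [0, 0, 0],
    [0, 0, 0],
    [0, 0, 0],
    [0, 0, 0],
    [0, 0, 0],
    [0, 0, 0],
    [0, 0, 0],
    [0, 0, 0],
    [0, 0, 0],
    [0, 0, 0],
  ],
  translation=[
    [0.003, 0, 0],
    [0.003, 0, 0],
    [0.003, 0, 0],
    [0.003, 0, 0],
    [0.003, 0, 0],
    [0.003, 0, -0.04],
    [0.003, 0, -0.1],
    [0.003, 0, -0.16],
    [0.003, 0, -0.22],
    [0.003, 0, -0.22],
  ],
  grip=[1, 0.6, 0.45, 0.3, 0.3, 0.3, 0.3, 0.3, 0.3, 0.3],
  force=12,
)

```text
clock: 36.98
tool_pos: [0.6111, 0.0991, 0.3123]
eef_rot: [0.749, 0.662, -0.001, 0.008]
contact_force: [-0.0, -0.7, -0.1]
opening: 0.702
finger_force: 0.0
```

```bash
python3 - <<'E'
from h import *
st();t=snap('top');s=snap('scene')
for n in ['bar','bar_nose','keeper_grip','bar_grip']:
  for c in('scene','top'): print(n,[(round(d['p'],2),np.round(d['position'],4).tolist()) for d in models.place_of(c,n)])
Q=R.from_euler('z',-.14);o=np.array([.5868,-.0525,0])
for a in(1.97,2.15,2.3):print(a,o+Q.apply([-.055+.15*np.cos(a),.096,.099+.15*np.sin(a)]))
rel([.4617,.0625,.226],down(-.14+np.pi/2))
E
```

```text
t 36.975 p [0.6111 0.0991 0.3123] q [ 0.7491  0.6624 -0.0005  0.008 ] F [-0.0281 -0.6685 -0.0964] open 0.7017916461078016 0.0 J [-0.2547  0.6164  0.022   1.5299  0.0023  0.9888 -0.3608]
bar [(0.96, [0.5967, 0.0332, 0.0809])]
bar [(0.59, [0.5975, 0.0375, 0.0798])]
bar_nose [(0.75, [0.569, -0.1438, 0.0809])]
bar_nose [(0.81, [0.5728, -0.1436, 0.0804])]
keeper_grip [(0.5, [0.5701, -0.1463, 0.082]), (0.22, [0.6346, 0.0375, 0.088])]
keeper_grip [(0.43, [0.4443, 0.0613, 0.2107])]
bar_grip [(0.85, [0.6065, 0.0861, 0.0758])]
bar_grip [(0.61, [0.6028, 0.089, 0.0782])]
1.97 [0.488  0.0584 0.2372]
2.15 [0.4644 0.0617 0.2245]
2.3 [0.4468 0.0642 0.2109]
T [-0.0526 -0.1403  0.0809] W [-0.0132  0.011  -1.5527]
```

The networks put the collar maybe a few mm out after the release. I'll press the bar home with closed fingers against the end of its grip.

```bash
python3 - <<'E'
from h import *
Q=R.from_euler('z',-.14);o=np.array([.5868,-.0525,0])
rel(o+Q.apply([0,.205,.20]),down(-.14));rel(o+Q.apply([0,.205,.086]),down(-.14))
E
```

```text
T [0.0538 0.0016 0.1051] W [-0.0014  0.0155  0.0181]
T [0.0555 0.0017 0.219 ] W [-0.0014  0.0155  0.0181]
```

Emit:
jog_arm(
  turn=[
    [0, 0.0155, 0.018],
    [0, 0.0155, 0.018],
    [0, 0.0155, 0.018],
    [0, 0.0155, 0.018],
    [0, 0.0155, 0.018],
    [0, 0.0155, 0.018],
    [0, 0.0155, 0.018],
    [0, 0.0155, 0.018],
    [0, 0.0155, 0.018],
    [0, 0.0155, 0.018],
  ],
  translation=[
    [0.03, 0.001, 0],
    [0.054, 0.002, 0],
    [0.054, 0.002, 0.02],
    [0.054, 0.002, 0.06],
    [0.054, 0.002, 0.1],
    [0.054, 0.002, 0.14],
    [0.055, 0.002, 0.18],
    [0.055, 0.002, 0.21],
    [0.055, 0.002, 0.219],
    [0.055, 0.002, 0.219],
  ],
  grip=[0.6, 1, 1, 1, 1, 1, 1, 1, 1, 1],
)

```text
clock: 38.72
tool_pos: [0.6163, 0.1505, 0.0869]
eef_rot: [0.755, 0.656, 0.0, -0.0]
contact_force: [0.0, 0.8, -0.2]
opening: 0.003
finger_force: 0.0
```

Emit:
jog_arm(
  turn=[
    [0, 0, 0],
    [0, 0, 0],
    [0, 0, 0],
    [0, 0, 0],
    [0, 0, 0],
  ],
  translation=[
    [-0.006, 0, 0],
    [-0.012, 0, 0],
    [-0.017, 0, 0],
    [-0.021, 0, 0],
    [-0.021, 0, 0],
  ],
  grip=[1, 1, 1, 1, 1],
)

```text
clock: 39.35
tool_pos: [0.6134, 0.1289, 0.0871]
eef_rot: [0.755, 0.656, 0.0, -0.0]
contact_force: [-0.3, 1.6, 0.3]
opening: 0.005
finger_force: 0.0
```

Emit:
jog_arm(
  turn=[
    [0, 0, 0],
    [0, 0, 0],
    [0, 0, 0],
    [0, 0, 0],
    [0, 0, 0],
  ],
  translation=[
    [-0.0015, 0, 0],
    [-0.003, 0, 0],
    [-0.0045, 0, 0],
    [-0.006, 0, 0],
    [-0.006, 0, 0],
  ],
  grip=[1, 1, 1, 1, 1],
)

```text
clock: 39.98
tool_pos: [0.6131, 0.1262, 0.0874]
eef_rot: [0.754, 0.657, 0.002, -0.001]
contact_force: [1.1, 5.6, 1.5]
opening: 0.007
finger_force: 3.0
```

Emit:
jog_arm(
  turn=[
    [0, 0, 0],
    [0, 0, 0],
    [0, 0, 0],
    [0, 0, 0],
  ],
  translation=[
    [-0.0015, 0, 0],
    [-0.003, 0, 0],
    [-0.004, 0, 0],
    [-0.004, 0, 0],
  ],
  grip=[1, 1, 1, 1],
)

```text
clock: 40.48
tool_pos: [0.6131, 0.126, 0.0879]
eef_rot: [0.754, 0.657, 0.005, -0.002]
contact_force: [0.7, 10.8, 2.5]
opening: 0.004
finger_force: 5.8
```

The bar is firmly home: stalled at 11 N. Backing off and going for the keeper.

Emit:
jog_arm(
  turn=[
    [0, 0, 0],
    [0, 0, 0],
    [0, 0, 0],
    [0, 0, 0],
    [0, 0, 0],
    [0, 0, 0],
    [0, 0, 0],
    [0, 0, 0],
  ],
  translation=[
    [0.008, 0, 0],
    [0.025, 0, 0],
    [0.04, 0, -0.01],
    [0.04, 0, -0.06],
    [0.04, 0, -0.12],
    [0.04, 0, -0.18],
    [0.04, 0, -0.22],
    [0.04, 0, -0.22],
  ],
  grip=[1, 1, 1, 1, 1, 1, 0.7, 0.5],
)

```text
clock: 41.48
tool_pos: [0.6193, 0.1599, 0.3115]
eef_rot: [0.755, 0.656, 0.004, 0.002]
contact_force: [-0.1, 0.4, -0.6]
opening: 0.209
finger_force: 0.0
```

```bash
python3 - <<'E'
from h import *
st();t=snap('top');s=snap('scene')
for n in ['bar','bar_nose','keeper_grip']:
  for c in('scene','top'): print(n,[(round(d['p'],2),np.round(d['position'],4).tolist()) for d in models.place_of(c,n)])
rel([.4475,.0635,.30],down(-.14+np.pi/2))
E
```

```text
t 41.475 p [0.6193 0.1599 0.3115] q [0.7548 0.656  0.004  0.0016] F [-0.1003  0.4361 -0.5589] open 0.20872153298834106 0.0 J [-0.3384  0.6479  0.0255  1.4657 -0.0183  1.0197 -0.4484]
bar [(0.58, [0.596, 0.0303, 0.0785])]
bar [(0.8, [0.5955, 0.0342, 0.0772])]
bar_nose [(0.72, [0.5709, -0.1475, 0.0819])]
bar_nose [(0.65, [0.5712, -0.1462, 0.0808])]
keeper_grip [(0.74, [0.446, 0.0624, 0.2102]), (0.55, [0.5808, -0.0977, 0.075]), (0.2, [0.5725, -0.134, 0.0816])]
keeper_grip [(0.71, [0.4443, 0.0652, 0.2138])]
T [-0.118  -0.1545  0.0061] W [-0.0019 -0.0013 -1.5707]
```

Emit:
jog_arm(
  turn=[
    [0, 0, -0.18],
    [0, 0, -0.36],
    [0, 0, -0.54],
    [0, 0, -0.72],
    [0, 0, -0.9],
    [0, 0, -1.08],
    [0, 0, -1.26],
    [0, 0, -1.44],
    [0, 0, -1.571],
    [0, 0, -1.571],
    [0, 0, -1.571],
    [0, 0, -1.571],
  ],
  translation=[
    [-0.013, -0.017, 0],
    [-0.026, -0.034, 0],
    [-0.039, -0.051, 0],
    [-0.052, -0.068, 0],
    [-0.065, -0.085, 0],
    [-0.078, -0.102, 0],
    [-0.092, -0.12, 0],
    [-0.105, -0.137, 0],
    [-0.118, -0.154, 0.006],
    [-0.118, -0.154, 0.006],
    [-0.118, -0.154, 0.006],
    [-0.118, -0.154, 0.006],
  ],
  grip=[0.5, 0.5, 0.5, 0.5, 0.5, 0.5, 0.5, 0.5, 0.5, 0.5, 0.5, 0.5],
)

```text
clock: 43.38
tool_pos: [0.4494, 0.0642, 0.301]
eef_rot: [0.07, 0.998, 0.001, 0.001]
contact_force: [0.3, -0.3, 0.2]
opening: 0.501
finger_force: 0.0
```

```bash
python3 - <<'E'
from h import *
st();a=snap('wrist')
print([(round(d['p'],2),np.round(d['position'],4).tolist()) for d in models.place_of('wrist','keeper_grip')])
m=models.masks_of('wrist','keeper_grip')
if m: v,u=np.nonzero(m[0]['pixels']);print(m[0]['p'],u.min(),u.max(),v.min(),v.max())
print(proj('wrist',[.4468,.0642,.2109]))
rel([.4468,.0642,.2115],down(-.14+np.pi/2))
E
```

```text
t 43.375 p [0.4494 0.0642 0.301 ] q [0.0702 0.9975 0.0006 0.0005] F [ 0.3397 -0.3207  0.1807] open 0.5010856738415005 0.0 J [ 0.0678  0.4291 -0.452   1.9932  0.2619  0.7738  0.8931]
[(0.82, [0.4457, 0.0688, 0.2101])]
0.84 305 335 222 340
[322.623  255.2962]
T [ 0.0022 -0.0001  0.0894] W [0.0009 0.0004 0.0002]
```

Emit:
jog_arm(
  turn=[
    [0, 0, 0],
    [0, 0, 0],
    [0, 0, 0],
    [0, 0, 0],
    [0, 0, 0],
    [0, 0, 0],
    [0, 0, 0],
    [0, 0, 0],
  ],
  translation=[
    [0.002, 0, 0.03],
    [0.002, 0, 0.06],
    [0.002, 0, 0.089],
    [0.002, 0, 0.089],
    [0.002, 0, 0.089],
    [0.002, 0, 0.089],
    [0.002, 0, 0.089],
    [0.002, 0, 0.089],
  ],
  grip=[0.5, 0.5, 0.5, 0.5, 1, 1, 1, 1],
  force=12,
)

```text
clock: 44.52
tool_pos: [0.4468, 0.0629, 0.2126]
eef_rot: [0.07, 0.998, -0.0, 0.001]
contact_force: [0.5, -3.1, 7.1]
opening: 0.181
finger_force: 12.0
```

Emit:
jog_arm(
  turn=[
    [0, 0, 0],
    [0, 0, 0],
    [0, 0, 0],
    [0, 0, 0],
    [0, 0, 0],
    [0, 0, 0],
    [0, 0, 0],
    [0, 0, 0],
    [0, 0, 0],
    [0, 0, 0],
    [0, 0, 0],
  ],
  translation=[
    [-0.018, 0, -0.014],
    [-0.042, 0, -0.026],
    [-0.067, 0, -0.035],
    [-0.094, 0, -0.038],
    [-0.121, 0, -0.037],
    [-0.147, 0, -0.0305],
    [-0.171, 0, -0.02],
    [-0.193, 0, -0.0055],
    [-0.213, 0, 0.013],
    [-0.229, 0, 0.035],
    [-0.229, 0, 0.035],
  ],
  grip=[1, 1, 1, 1, 1, 1, 1, 1, 1, 1, 1],
)

```text
clock: 45.9
tool_pos: [0.6717, 0.0328, 0.1745]
eef_rot: [0.069, 0.998, 0.001, -0.003]
contact_force: [-3.0, 2.0, -3.2]
opening: 0.181
finger_force: 12.0
```

Emit:
jog_arm(
  turn=[
    [0, 0, 0],
    [0, 0, 0],
    [0, 0, 0],
    [0, 0, 0],
    [0, 0, 0],
    [0, 0, 0],
    [0, 0, 0],
    [0, 0, 0],
    [0, 0, 0],
    [0, 0, 0],
    [0, 0, 0],
    [0, 0, 0],
    [0, 0, 0],
  ],
  translation=[
    [-0.006, 0, 0.012],
    [-0.012, 0, 0.024],
    [-0.016, 0, 0.038],
    [-0.019, 0, 0.05],
    [-0.021, 0, 0.062],
    [-0.021, 0, 0.07],
    [-0.021, 0, 0.073],
    [-0.021, 0, 0.073],
    [-0.021, 0, 0.073],
    [-0.021, 0, 0.073],
    [-0.021, 0, 0.03],
    [-0.021, 0, -0.03],
    [-0.021, 0, -0.09],
  ],
  grip=[1, 1, 1, 1, 1, 1, 1, 0.7, 0.6, 0.5, 0.5, 0.5, 0.5],
)

```text
clock: 47.52
tool_pos: [0.6939, 0.0287, 0.2686]
eef_rot: [0.07, 0.998, 0.0, -0.0]
contact_force: [0.9, -0.5, -0.5]
opening: 0.5
finger_force: 0.0
```

```bash
python3 - <<'E'
from h import *
st()
for c in('wrist','scene','top'):
  snap(c)
  for n in ['keeper_grip','bar','bar_nose','wheel0_centre']:
    print(c,n,[(round(d['p'],2),np.round(d['position'],4).tolist()) for d in models.place_of(c,n)])
E
```

```text
t 47.525 p [0.6939 0.0287 0.2686] q [ 0.0699  0.9976  0.0003 -0.0001] F [ 0.8503 -0.4777 -0.5273] open 0.5001722133057701 0.0 J [ 0.0859  0.7992 -0.407   1.3073  0.3234  1.0995  1.0737]
wrist keeper_grip [(0.9, [0.6957, 0.0324, 0.0974]), (0.72, [0.5901, -0.0095, 0.0804])]
wrist bar [(0.86, [0.5926, 0.0341, 0.0755])]
wrist bar_nose [(0.59, [0.574, -0.1492, 0.0763])]
wrist wheel0_centre [(0.71, [0.5823, -0.1016, 0.0834])]
scene keeper_grip [(0.59, [0.6909, 0.0295, 0.1009])]
scene bar [(0.89, [0.5959, 0.03, 0.0783]), (0.26, [0.6913, -0.3826, -0.0002])]
scene bar_nose [(0.73, [0.5725, -0.1478, 0.0827])]
scene wheel0_centre [(0.85, [0.369, 0.0508, 0.0626]), (0.75, [0.6247, 0.458, 0.0623]), (0.72, [0.2918, 0.2424, 0.0619]), (0.62, [0.5805, -0.0954, 0.0799])]
top keeper_grip []
top bar [(0.67, [0.5999, 0.0317, 0.0784])]
top bar_nose []
top wheel0_centre [(0.82, [0.381, 0.4562, 0.0623]), (0.77, [0.3699, 0.046, 0.0626]), (0.74, [0.29, 0.2361, 0.0612]), (0.7, [0.622, 0.4595, 0.0609])]
```

```bash
python3 - <<'E'
from h import *
a=snap('wrist');p=models.masks_of('wrist','keeper_grip')
v,u=np.nonzero(p[0]['pixels']);print(p[0]['p'],u.min(),u.max(),v.min(),v.max())
g=cv2.cvtColor(a,cv2.COLOR_RGB2GRAY);roi=(g<70);roi[275:]=0;roi[:,:290]=0;roi[:,350:]=0;roi[:150]=0
n,l,s,c=cv2.connectedComponentsWithStats(roi.astype(np.uint8));i=1+s[1:,4].argmax();print(s[i],c[i])
print(ray('wrist',*c[i],.11),'first view: .6909 .0296')
E
```

```text
0.76 313 335 0 251
[ 314  202   22   50 1027] [324.5316 227.3612]
[0.6915 0.0305 0.11  ] first view: .6909 .0296
```

```bash
python3 -c "
from plant import r
print(r.finish_job())"
```

```text
the job is handed in; nothing more can be done
None
```

The job is handed in: both wheels from the tote stand in the rack (middle and far bays), the bar is through to its collar and the keeper is back down, its grip within 1 mm of where it started; the hand-in returned no verdict.

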